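# Stir the bead bath and cover it

### The arm

A 6-joint arm with a two-finger parallel gripper is mounted at the origin on a cart in front of the work surface, level with it; the furniture and walls round the work are solid. World frame = base frame: x ahead of the robot, y to its left, z up, the work surface at z = 0. Lengths are in m, angles in rad, forces in N, time in s.
With the tool pointing down it reaches from about 0.375 to 0.9 m from the base axis. Payload 3.1 kg.
Tool frame: the origin (TCP) lies between the finger pads; the fingertips stand manip.nose_length ahead of it and the grasp point (between the pads) lies 5 mm behind it (manip.nose_length is the distance from the TCP to the fingertips, in m); z points along the fingers, y is the line along which they close (so a half turn about z gives the same grasp; the last joint's range is limited). The gripper opens to 85 mm and grips with 20 to 120 N. Pads are 22 mm wide; open, the fingers measure 114 mm over their backs; the gripper's body (76 mm by 85 mm) begins 54 mm behind the grasp point. The pads swing forward as they close: fully open they stand 13 mm farther back than shut.
Start: joints at [1.044, 0.527, 1.433, -0, 1.181, -0.178], TCP at [0.213, 0.588, 0.245] pointing down, gripper open.
Joint ranges: [-3.08, 3.08], [-0.75, 2.2], [0.22, 2.44], [-1.43, 4.57], [0, 2.65], [-2.85, 2.85]. Speed limits (rad/s): [2.79, 2.79, 3.14, 3.14, 3.14, 3.14].

### API

Orientations are given as a unit quaternion [x, y, z, w].
In Python, from station import monitor, eyes, job, manip gives the robot as it stands.
- The arm moves only by the shell command python3 -m pendant 'ROWS' [FORCE]. ROWS is JSON, a list that holds one entry, the list of rows, each a list of 7 numbers: the shift along the tool's x, y, z as a fraction of full scale, then the turn, a rotation vector about the tool's x, y, z as a fraction of full scale, then the opening, from 0 (shut) to 1 (fully open). A call has 1 to 20 rows; each row shifts and turns the commanded pose from where the row before left it, along the tool's axes as they then stand; what a row does not reach is not made up. Full scale, the value 1, is 800 mm for a shift and 0.12 rad for a turn. A row lasts 1/10 s, in which the tool goes at most 50 mm and 8.59 degrees, less where a joint would pass 70% of its speed; a pose out of reach is approached as far as the arm can. A call with a number of a shift or a turn outside -1 to 1 is refused whole. A call with a gripper value outside its range is refused whole. The fingers move at their own pace and stop on an object; FORCE is the grip in N (left out, the last holds). Time passes only in rows, so rows that do not move let the fingers close. It gives the time, the measured TCP pose, the force, the opening and the grip force at its end, in the units of the state.
- monitor.sense(): the state, without advancing time (a new reading comes with each control period).
- eyes.snapshot(name): name is "scene" or "top" or "wrist"; returns a dict with "pixels" (384x512x3 uint8, red, green, blue), "depth" (384x512 float32, m along the optical axis (not along the pixel's ray), 0 where there is no reading), "intrinsics" (3x3 intrinsics, pixels), "k1" (the pictures are not rectified: a ray, as slopes to the right and down, at radius r is drawn at 1 + k1 r^2 times it, then the intrinsics apply), "eye" and "attitude" of the camera in the world. Camera axes: x right, y down, z forward; pixel columns grow to the right and rows downward; lengths in m; the calibration is good to about 2 mm. A picture is of the moment at which its call begins.
- job.sign_off(): hands the job in; it is judged then, once.
The state is a dict: "t": time; "q": joint angles; "qd": joint speeds; "tau": joint torques, N m; "tcp_pos": TCP position; "tool_rot": TCP orientation; "force": force on the tool from outside, world axes, zero at the start; "ft_torque": the same for the moment, N m; "finger_gap": opening from 0.0 (shut) to 1.0 (fully open); "gripper_force": force on a finger pad.
Only numpy, scipy, OpenCV 4.12 (cv2) and the standard library are available. Lean on these libraries where they do the work, as an engineer would, in place of code of your own. Each camera call takes 0.05 s, during which the arm holds its last target. There are 200 camera calls.

### The job

Lift the stirrer off its fork rest over the upturned tips and, with it, stir the beads in the dry bead bath round at least three full turns, keeping its vanes down among the beads and well out from the middle, so that the beads really get moved about. Then hang the stirrer back on the fork, and after that lay every cover bar from the mat across the bath so that it rests flat on both side walls, the bars side by side between the end stops and none on top of another. Keep all the beads in the bath, and leave the other things on the bench alone.

Things in the scene. Friction and masses are not known exactly. Their poses are not given: they have to be found in the camera images.
- bath: White open-topped bead bath, 170 (x) by 170 (y) mm, fixed. Origin: centre of its underside, z up. Tank inside: 150 (x) by 130 (y) mm, corners cut off slantwise by some 35 mm along each wall, floor at height 8 mm. The side walls at y = -75 and +75 mm (20 mm thick, level tops at height 74 mm) carry the bars. Front and back walls: 60 mm high. A dark panel with a small knob is on its -x face.
- bath_support (a point): Middle of the top of the bath's +y side wall, at (0, 75, 74) mm in the bath's frame. At each end of each side wall's top, at x = -82 and +82 mm, stands an end stop 6 mm thick, its top at height 85 mm; the wall top between the stops is 158 mm long.
- rest: Fixed steel fork rest. Base 120 x 90 x 8 mm; a post at its +x end (x = 46 to 62 mm) as high as the prongs; from it two level round prongs, 10 mm thick, at y = -16 and +16 mm (22 mm free between), run to -x, tops at height 125 mm. Their ends (x = -32 to -41 mm) turn up to height 140 mm, 15 mm over the prongs. The way out is to -x. Origin: on the bench, z up.
- rest_seat (a point): Point at (8, 0, 125) mm in the rest's frame: where the middle of the stirrer's flange underside lies when it hangs properly. The flange has 8 to 10 mm of play along x either way before it meets the post or the tips.
- stirrer: Stirrer, 147 mm long, 0.1 to 0.2 kg. Origin: centre of the underside of its black flange (56 mm disc, 6 mm thick); z up along the rod. Above: a black square grip 22 x 22 mm, 6 to 52 mm above the origin, sides along x and y. Below: a 12 mm steel rod; its last 34 mm carry crossed vanes 36 mm across. It hangs by its flange, rod between the prongs; the vanes do not pass up between them.
- stirrer_tip (a point): Lower end of the stirrer, 95 mm below its origin on the rod's axis.
- mat: Grey plastic mat 250 x 250 x 4 mm lying fixed on the bench, on which the cover bars lie at the start. Origin: centre of its underside.
- bead_0_center (a point): Centre of one of the eight loose white ceramic beads, smooth balls of 24 mm diameter, 20 g, that lie in one layer on the floor of the bath's tank.
- bead_1_center (a point): Centre of one of the eight loose white ceramic beads, smooth balls of 24 mm diameter, 20 g, that lie in one layer on the floor of the bath's tank.
- bead_2_center (a point): Centre of one of the eight loose white ceramic beads, smooth balls of 24 mm diameter, 20 g, that lie in one layer on the floor of the bath's tank.
- bead_3_center (a point): Centre of one of the eight loose white ceramic beads, smooth balls of 24 mm diameter, 20 g, that lie in one layer on the floor of the bath's tank.
- bead_4_center (a point): Centre of one of the eight loose white ceramic beads, smooth balls of 24 mm diameter, 20 g, that lie in one layer on the floor of the bath's tank.
- bead_5_center (a point): Centre of one of the eight loose white ceramic beads, smooth balls of 24 mm diameter, 20 g, that lie in one layer on the floor of the bath's tank.
- bead_6_center (a point): Centre of one of the eight loose white ceramic beads, smooth balls of 24 mm diameter, 20 g, that lie in one layer on the floor of the bath's tank.
- bead_7_center (a point): Centre of one of the eight loose white ceramic beads, smooth balls of 24 mm diameter, 20 g, that lie in one layer on the floor of the bath's tank.
- bar_0: Cover bar (two to four are there): flat aluminium bar 30 mm wide (x), 220 mm long (y), 12 mm thick, 0.1 to 0.2 kg, with a black upright handle in its middle, 14 mm (x) by 24 mm (y), up to 54 mm above the underside. Origin: centre of its underside, z up. It can be taken by the handle, across its 24 mm. It starts flat on the mat.
- bar_1: Cover bar (two to four are there): flat aluminium bar 30 mm wide (x), 220 mm long (y), 12 mm thick, 0.1 to 0.2 kg, with a black upright handle in its middle, 14 mm (x) by 24 mm (y), up to 54 mm above the underside. Origin: centre of its underside, z up. It can be taken by the handle, across its 24 mm. It starts flat on the mat.
- bar_2: Cover bar (two to four are there): flat aluminium bar 30 mm wide (x), 220 mm long (y), 12 mm thick, 0.1 to 0.2 kg, with a black upright handle in its middle, 14 mm (x) by 24 mm (y), up to 54 mm above the underside. Origin: centre of its underside, z up. It can be taken by the handle, across its 24 mm. It starts flat on the mat.
- bar_3: Cover bar (two to four are there): flat aluminium bar 30 mm wide (x), 220 mm long (y), 12 mm thick, 0.1 to 0.2 kg, with a black upright handle in its middle, 14 mm (x) by 24 mm (y), up to 54 mm above the underside. Origin: centre of its underside, z up. It can be taken by the handle, across its 24 mm. It starts flat on the mat.
- bottle: Brown bottle, 58 mm across, 116 mm high, standing on the bench; origin at the centre of its underside. To be left alone.
- notebook: Dark notebook 106 x 148 x 13 mm lying on the bench; origin at the centre of its underside. To be left alone.
- marker: Marker pen 117 mm long, 16 mm thick, lying on the bench; origin at the centre of its underside. To be left alone.
Not all that is in view belongs to the job. There is more than one size of the stirrer; the job needs the smallest.

How it is judged:
On the way, in this order (a step that is already met when the one before it is completed fails the run):
1. the gripped stirrer has been taken off the rest, at least 8 cm from its seat (contact force between stirrer and the fingers above 0.5 N and horizontal distance between stirrer and rest_seat above 0.08 m), for 0.1 s.
2. with the gripped stirrer's tip down in the bath (below 30 mm), it passes the tank's far (+x) side, 20 mm or more from the middle (contact force between stirrer and the fingers above 0.5 N and z of stirrer_tip in the frame of bath below 0.03 m and x of stirrer_tip in the frame of bath above 0.02 m and y of stirrer_tip in the frame of bath between -0.02 and 0.02 m), for 0.02 s.
3. with the gripped stirrer's tip down in the bath (below 30 mm), it passes the tank's near (-x) side, 20 mm or more from the middle (contact force between stirrer and the fingers above 0.5 N and z of stirrer_tip in the frame of bath below 0.03 m and x of stirrer_tip in the frame of bath below -0.02 m and y of stirrer_tip in the frame of bath between -0.02 and 0.02 m), for 0.02 s.
4. with the gripped stirrer's tip down in the bath (below 30 mm), it passes the tank's left (+y) side, 20 mm or more from the middle (contact force between stirrer and the fingers above 0.5 N and z of stirrer_tip in the frame of bath below 0.03 m and y of stirrer_tip in the frame of bath above 0.02 m and x of stirrer_tip in the frame of bath between -0.02 and 0.02 m), for 0.02 s.
5. with the gripped stirrer's tip down in the bath (below 30 mm), it passes the tank's right (-y) side, 20 mm or more from the middle (contact force between stirrer and the fingers above 0.5 N and z of stirrer_tip in the frame of bath below 0.03 m and y of stirrer_tip in the frame of bath below -0.02 m and x of stirrer_tip in the frame of bath between -0.02 and 0.02 m), for 0.02 s.
6. it passes the far (+x) side once more, and at least half of the beads, spread over the tank, are 2 cm or more from where they first lay (all of step 2 and distance of any of bead_0_center, bead_1_center from where it was at the start of the episode above 0.02 m and distance of any of bead_2_center, bead_4_center from where it was at the start of the episode above 0.02 m and distance of any of bead_3_center, bead_5_center from where it was at the start of the episode above 0.02 m and distance of any of bead_6_center, bead_7_center from where it was at the start of the episode above 0.02 m), for 0.02 s.
7. the stirrer hangs upright in its fork rest again, released (x of stirrer in the frame of rest between -0.01 and 0.025 m and y of stirrer in the frame of rest between -0.012 and 0.012 m and z of stirrer in the frame of rest between 0.119 and 0.131 m and angle between stirrer's own z axis and vertical below 0.12 rad and linear speed of stirrer below 0.03 m/s and contact force between stirrer and the fingers below 0.2 N), for 0.3 s.
8. every cover bar lies flat across both side walls of the bath (x of bar_0 in the frame of bath between -0.07 and 0.07 m and y of bar_0 in the frame of bath between -0.025 and 0.025 m and z of bar_0 in the frame of bath between 0.069 and 0.08 m and angle between each of bar_0, bar_1, bar_2, bar_3's own z axis and vertical below 0.06 rad and angle between the y axis of each of bar_0, bar_1, bar_2, bar_3 and the y axis of bath, either way round below 0.2 rad and linear speed of each of bar_0, bar_1, bar_2, bar_3 below 0.03 m/s and x of bar_1 in the frame of bath between -0.07 and 0.07 m and y of bar_1 in the frame of bath between -0.025 and 0.025 m and z of bar_1 in the frame of bath between 0.069 and 0.08 m and x of bar_2 in the frame of bath between -0.07 and 0.07 m and y of bar_2 in the frame of bath between -0.025 and 0.025 m and z of bar_2 in the frame of bath between 0.069 and 0.08 m and x of bar_3 in the frame of bath between -0.07 and 0.07 m and y of bar_3 in the frame of bath between -0.025 and 0.025 m and z of bar_3 in the frame of bath between 0.069 and 0.08 m), for 0.2 s.
At the end, for the whole second after the job is handed in: Every bar present lies still and flat (0.06 rad) on both side walls, its middle within 70 mm (x) and 25 mm (y) of the bath's, its length within 0.2 rad of the bath's y; the stirrer hangs released and upright (0.12 rad) on the fork between post and tips; all beads are in the bath (all of step 7 and all of step 8 and x of bead_0_center in the frame of bath between -0.08 and 0.08 m and y of bead_0_center in the frame of bath between -0.07 and 0.07 m and z of each of bead_0_center, bead_1_center, bead_2_center, bead_3_center, bead_4_center, bead_5_center, bead_6_center, bead_7_center in the frame of bath below 0.07 m and x of bead_1_center in the frame of bath between -0.08 and 0.08 m and y of bead_1_center in the frame of bath between -0.07 and 0.07 m and x of bead_2_center in the frame of bath between -0.08 and 0.08 m and y of bead_2_center in the frame of bath between -0.07 and 0.07 m and x of bead_3_center in the frame of bath between -0.08 and 0.08 m and y of bead_3_center in the frame of bath between -0.07 and 0.07 m and x of bead_4_center in the frame of bath between -0.08 and 0.08 m and y of bead_4_center in the frame of bath between -0.07 and 0.07 m and x of bead_5_center in the frame of bath between -0.08 and 0.08 m and y of bead_5_center in the frame of bath between -0.07 and 0.07 m and x of bead_6_center in the frame of bath between -0.08 and 0.08 m and y of bead_6_center in the frame of bath between -0.07 and 0.07 m and x of bead_7_center in the frame of bath between -0.08 and 0.08 m and y of bead_7_center in the frame of bath between -0.07 and 0.07 m); the robot touches nothing.
It fails at once if the bottle is shoved more than 4 cm (distance of bottle from where it was at the start of the episode above 0.04 m).
It fails at once if the notebook is shoved more than 4 cm (distance of notebook from where it was at the start of the episode above 0.04 m).
It fails at once if the marker is shoved more than 4 cm (distance of marker from where it was at the start of the episode above 0.04 m).
Of bar_0, bar_1, bar_2, bar_3 only 2 to 4 are there at a start; the rules pass over those that are not, and their reading is None.
At some moment in a run one of bar_0, bar_1, bar_2, bar_3 may be knocked a few centimetres aside while the robot is not near it.
Once in a run the grip may slacken for a moment while it holds something.
It also fails if it takes over 210 s, if anything falls off the work surface, if the arm or the gripper's body presses on something with over 40 N, if the wrist force passes 120 N, or if a joint passes its speed limit or range.

## Working session

There is one attempt and no reset: what is moved stays moved. The work goes in short steps, Python scripts to look and compute and a shell command to move; the robot and the scene stay as the last step left them, time stands still between calls to the robot, and variables do not carry over. Pictures are saved under pics/ and viewed, at most 17 in all, crops included, and the job is handed in when it is done.

```bash
ls; mkdir -p pics; cat > h.py <<'E'
import numpy as np, cv2, json
from scipy.spatial.transform import Rotation as R
from station import monitor, eyes, job, manip
def snap(name, fn=None):
    s=eyes.snapshot(name)
    if fn: cv2.imwrite('pics/'+fn, s['pixels'][:,:,::-1])
    np.save('last_%s.npy'%name, s, allow_pickle=True)
    return s
def load(name): return np.load('last_%s.npy'%name,allow_pickle=True).item()
def att(s):
    a=np.array(s['attitude'],float)
    return a if a.shape==(3,3) else R.from_quat(a).as_matrix()
def rays(s,uv):
    K=np.array(s['intrinsics']); uv=np.atleast_2d(np.array(uv,float))
    d=np.stack([(uv[:,0]-K[0,2])/K[0,0],(uv[:,1]-K[1,2])/K[1,1]],1); p=d.copy()
    for _ in range(20): p=d/(1+s['k1']*(p**2).sum(1,keepdims=True))
    return np.c_[p,np.ones(len(p))]
def onplane(s,uv,z):
    d=rays(s,uv)@att(s).T; e=np.array(s['eye']); return e+d*((z-e[2])/d[:,2:3])
def cloud(s):
    h,w=s['depth'].shape; v,u=np.mgrid[:h,:w]
    P=rays(s,np.c_[u.ravel(),v.ravel()])*s['depth'].ravel()[:,None]
    return (P@att(s).T+np.array(s['eye'])).reshape(h,w,3)
def project(s,P):
    p=(np.atleast_2d(P)-np.array(s['eye']))@att(s); p=p[:,:2]/p[:,2:]
    p=p*(1+s['k1']*(p**2).sum(1,keepdims=True)); K=np.array(s['intrinsics'])
    return p@K[:2,:2].T+K[:2,2]
def st():
    m=monitor.sense(); Rm=R.from_quat(m['tool_rot']).as_matrix()
    return m,np.array(m['tcp_pos']),Rm
E
python3 - <<'E'
from h import *
for n in ['scene','top','wrist']:
    s=snap(n,n+'0.png'); print(n,s['eye'],s['attitude'],s['k1'],np.array(s['intrinsics']).tolist())
m,p,Rm=st(); print(p,Rm.round(3).tolist(),m['t'],manip.nose_length,m['finger_gap'])
E
```

```text
pics
scene [-0.16581177 -0.82658021  1.17915341] [ 0.86294575 -0.31240293  0.13042786 -0.37512347] -0.09569043821009826 [[416.67279402938914, 0.0, 258.4293567442741], [0.0, 416.67279402938914, 190.64131503490924], [0.0, 0.0, 1.0]]
top [0.43973169 0.03668208 1.49531622] [-0.702664    0.70931998 -0.01730324  0.05318905] -0.01577463608032638 [[357.3382985885701, 0.0, 250.01000983519165], [0.0, 357.3382985885701, 193.60464671779758], [0.0, 0.0, 1.0]]
wrist [0.15081288 0.61020758 0.37320876] [0.81179246 0.56872292 0.07595651 0.1085258 ] -0.005249767398214353 [[277.61734018822807, 0.0, 251.10833755258832], [0.0, 277.61734018822807, 192.58248184521022], [0.0, 0.0, 1.0]]
[0.21271164 0.58712549 0.24455843] [[-0.94, 0.341, -0.001], [0.341, 0.94, -0.001], [0.0, -0.002, -1.0]] 0.15 0.014 0.9998895806140848
```

```bash
python3 - <<'E'
from h import *
a=cv2.imread('pics/scene0.png');b=cv2.imread('pics/top0.png')
cv2.imwrite('pics/a0.png',cv2.resize(a,(800,600)));cv2.imwrite('pics/b0.png',cv2.resize(b,(800,600)))
E
```

```text
(no output)
```

View pics/a0.png

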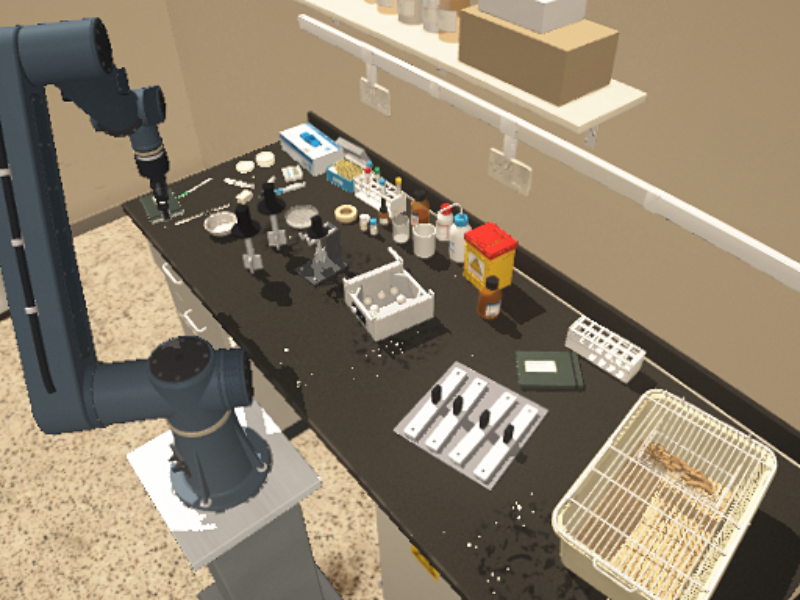

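View pics/b0.png

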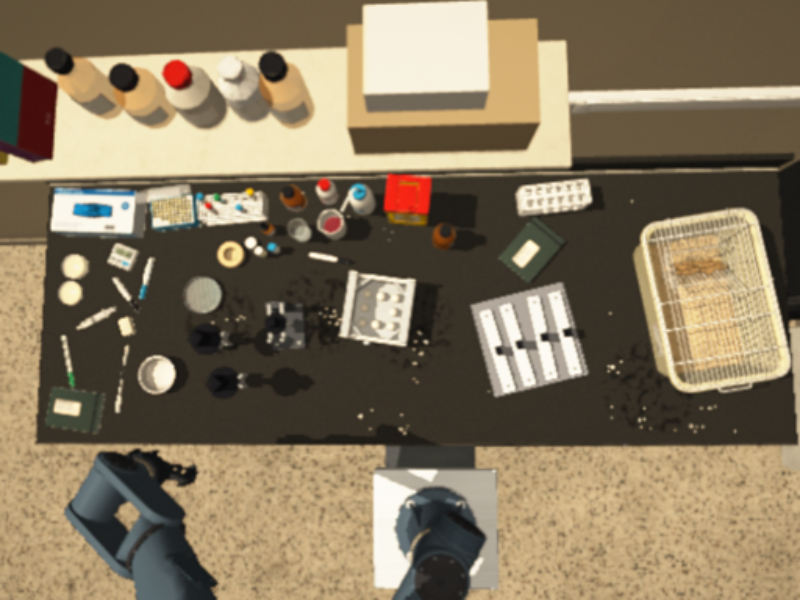

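The top view (800x600) shows the bath at (378,310), the fork rest with a stirrer at (285,325), two free-standing stirrer-like things at (205,335) and (225,380), and four bars on the mat at (530,340). The bottle is at (445,235), the notebook at (532,250) and the marker at (323,257). So there are three stirrer candidates, and I'll check them in close crops.

```bash
python3 - <<'E'
from h import *
s=load('top'); C=cloud(s); f=0.64
for n,(u,v) in dict(bathc=(378,310),st_fork=(285,325),st1=(205,335),st2=(225,380),mat=(530,340),bench=(440,400),bottle=(445,235),nb=(532,250)).items():
    p=C[int(v*f),int(u*f)]; print(n,p.round(3))
# tall things near the rest: height map
m=(C[...,2]>0.09)&(C[...,2]<0.3)&(C[...,0]>0.2)&(C[...,0]<0.75)
n,l,stt,c=cv2.connectedComponentsWithStats(m.astype(np.uint8))
for i in range(1,n):
    if stt[i,4]>6: P=C[l==i]; print(c[i].round(0),stt[i,4],P.min(0).round(3),P.max(0).round(3))
w=load('wrist'); mm,p,Rm=st(); print('cam in tool',Rm.T@(np.array(w['eye'])-p), (Rm.T@att(w)).round(2).tolist())
a=cv2.imread('pics/scene0.png')[110:230,130:300]; cv2.imwrite('pics/a1.png',cv2.resize(a,(800,565),interpolation=cv2.INTER_CUBIC))
E
```

```text
bathc [0.571 0.15  0.007]
st_fork [0.524 0.369 0.132]
st1 [0.5   0.547 0.191]
st2 [0.392 0.501 0.175]
mat [ 0.488 -0.253  0.012]
bench [ 0.33  -0.014 -0.001]
bottle [ 0.748 -0.028  0.117]
nb [ 0.724 -0.264  0.016]
[463. 198.] 3508 [ 0.359 -0.828  0.09 ] [ 0.75  -0.5    0.161]
[451. 149.] 85 [ 0.708 -0.71   0.13 ] [ 0.748 -0.604  0.159]
[436. 152.] 11 [ 0.707 -0.598  0.133] [ 0.738 -0.593  0.154]
[284. 151.] 13 [ 0.745 -0.041  0.091] [ 0.75  -0.017  0.12 ]
[451. 158.] 13 [ 0.695 -0.667  0.111] [ 0.715 -0.653  0.129]
[456. 156.] 9 [ 0.709 -0.692  0.109] [ 0.716 -0.675  0.128]
[462. 157.] 12 [ 0.701 -0.719  0.099] [ 0.716 -0.699  0.125]
[433. 160.] 9 [ 0.694 -0.605  0.114] [ 0.702 -0.586  0.125]
[439. 160.] 9 [ 0.696 -0.627  0.113] [ 0.702 -0.608  0.126]
[445. 160.] 9 [ 0.695 -0.654  0.108] [ 0.704 -0.634  0.119]
[472. 165.] 8 [ 0.663 -0.733  0.133] [ 0.686 -0.727  0.139]
[177. 204.] 277 [0.485 0.365 0.096] [0.587 0.419 0.185]
[131. 216.] 333 [0.456 0.525 0.134] [0.529 0.601 0.216]
[143. 244.] 335 [0.349 0.477 0.134] [0.421 0.554 0.217]
[ 95. 289.] 26 [0.233 0.624 0.244] [0.243 0.646 0.3  ]
[122. 299.] 28 [0.201 0.518 0.251] [0.211 0.545 0.299]
cam in tool [ 0.066098    0.00039073 -0.12863144] [[-0.0, -0.96, -0.26], [1.0, -0.0, 0.0], [-0.0, -0.26, 0.96]]
```

View pics/a1.png

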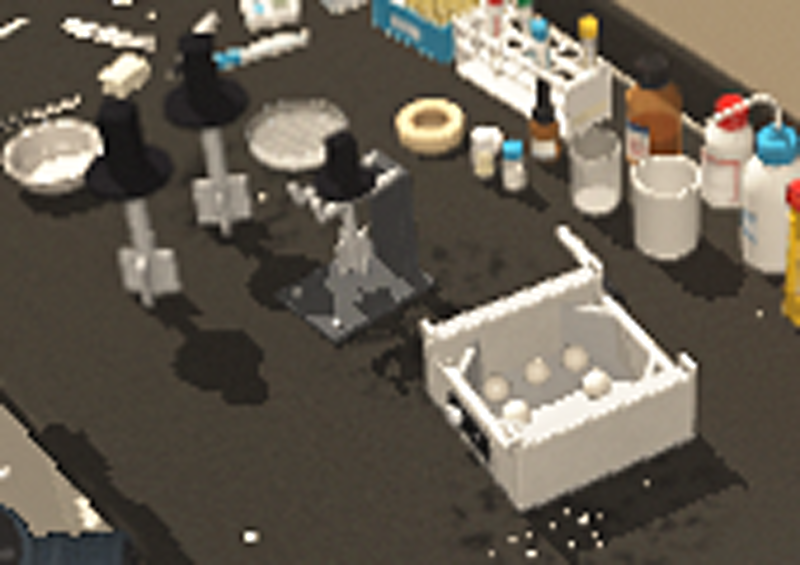

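The two free-standing stirrers, at (120,170) and (205,90) in this crop, are large. The small one hangs on the fork at (345,165), so that's the one to use. Next I'll move above it for a close look.

```bash
python3 -m pendant '[[[0,0,-0.05,0,0,-0.97,1],[0,0,-0.05,0,0,-0.97,1],[0,0,-0.05,0,0,-0.97,1],[0,0,-0.05,0,0,0,1],[-0.032,-0.04,0,0,0,0,1],[-0.032,-0.04,0,0,0,0,1],[-0.032,-0.04,0,0,0,0,1],[-0.032,-0.04,0,0,0,0,1],[-0.032,-0.04,0,0,0,0,1],[-0.032,-0.04,0,0,0,0,1],[-0.032,-0.04,0,0,0,0,1],[-0.032,-0.04,0,0,0,0,1],[-0.032,-0.04,0,0,0,0,1],[-0.032,-0.04,0,0,0,0,1],[0,0,0,0,0,0,1],[0,0,0,0,0,0,1],[0,0,0,0,0,0,1]]]'
python3 - <<'E'
from h import *
m,p,Rm=st(); print(p,Rm.round(3).tolist(),m['t'],m['q'])
s=snap('wrist'); cv2.imwrite('pics/w1.png',cv2.resize(s['pixels'][:,:,::-1],(800,600)))
E
```

```text
t: 1.85
tcp_pos: [0.4687, 0.2684, 0.4051]
tool_rot: [-0.001, 1.0, 0.0, -0.001]
force: [-0.6, -0.4, 0.8]
finger_gap: 0.998
gripper_force: 0.0
[0.46870598 0.2684363  0.40507233] [[-1.0, -0.002, -0.001], [-0.002, 1.0, 0.0], [0.001, 0.0, -1.0]] 1.85 [ 3.12857883e-01  2.60215537e-01  1.41586673e+00  5.26213665e-04
  1.46640468e+00 -1.26002888e+00]
```

View pics/w1.png

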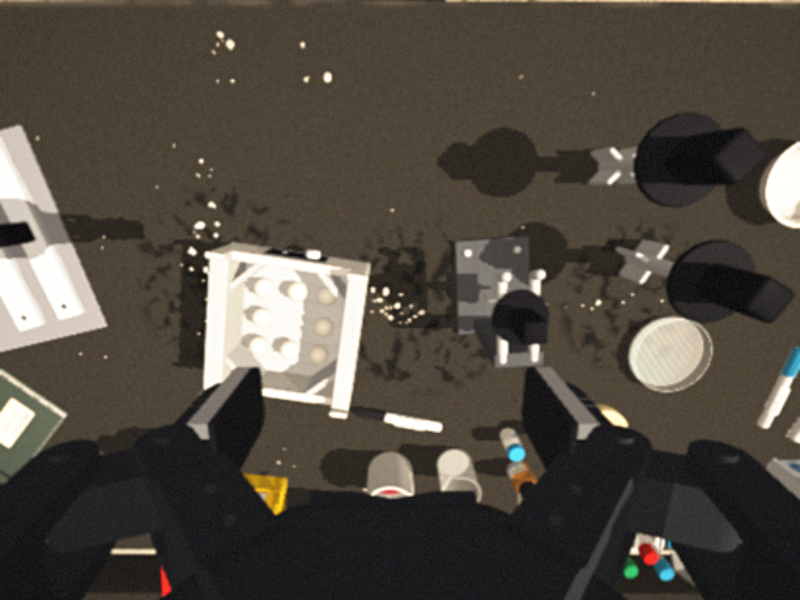

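The wrist view shows the rest's tips toward the robot (-x) at (505,280) and (538,280), the flange at (520,318), and the bath (205-370, 245-415) with its panel on the -x side at (285,252). Both the rest and the bath sit at about zero yaw. Next I'll measure them.

```bash
python3 - <<'E'
from h import *
s=load('wrist'); C=cloud(s); g=cv2.cvtColor(s['pixels'],cv2.COLOR_RGB2GRAY); hsv=cv2.cvtColor(s['pixels'],cv2.COLOR_RGB2HSV)
X,Y,Z=C[...,0],C[...,1],C[...,2]
def show(nm,m,k=0):
    P=C[m]; print(nm,m.sum(),P.min(0).round(4),P.max(0).round(4),P.mean(0).round(4)); return P
def rect(P): 
    r=cv2.minAreaRect((P[:,:2]*1000).astype(np.float32)); print('  rect mm',np.round(r[0],1),np.round(r[1],1),round(r[2],1))
rr=(X>.44)&(X<.64)&(Y>.29)&(Y<.45)
print('bench z',np.median(Z[(X>.3)&(X<.4)&(Y>.2)&(Y<.3)]))
P=show('base',rr&(Z>.004)&(Z<.015)&(g>55)); rect(P)
P=show('prongs',rr&(Z>.105)&(Z<.145)&(g>120)); rect(P)
for lo,hi in((.100,.115),(.115,.122),(.122,.128),(.128,.136),(.136,.145)): 
    m=rr&(Z>lo)&(Z<hi); 
    if m.any(): show('lvl%g'%lo,m&(g>100)) if (m&(g>100)).any() else 0
P=show('flange',rr&(Z>.126)&(Z<.136)&(g<60)); rect(P)
P=show('grip',rr&(Z>.168)&(Z<.19)); rect(P)
bb=(X>.45)&(X<.72)&(Y>.03)&(Y<.27)
P=show('walltop',bb&(Z>.069)&(Z<.079)&(g>140)); rect(P)
P=show('bathall',bb&(Z>.05)&(Z<.09)&(g>120)); rect(P)
P=show('stops',bb&(Z>.081)&(Z<.09))
for sy in(0,1):
  m=bb&(Z>.069)&(Z<.079)&(g>140)&((Y>.15) if sy else (Y<.15)); P=show(' wall',m); rect(P)
m=rr&(Z>.1); cv2.imwrite('pics/c1.png',np.hstack([cv2.resize(s['pixels'][150:240,285:370,::-1],None,fx=4.5,fy=4.5,interpolation=2),cv2.resize(s['pixels'][150:270,125:245,::-1],(405,405),interpolation=2)]))
E
```

```text
bench z -5.1537830316084055e-05
base 1940 [0.4644 0.3452 0.0047] [0.5886 0.4394 0.0114] [0.5119 0.3861 0.0084]
  rect mm [526.7 394.3] [119.8  90.1] 4.1
prongs 495 [0.4795 0.37   0.109 ] [0.583  0.4214 0.1408] [0.538  0.3933 0.1267]
  rect mm [531.1 395.9] [101.8  46.4] 3.6
lvl0.1 5 [0.5664 0.3894 0.1046] [0.5686 0.4214 0.1137] [0.5676 0.4008 0.1096]
lvl0.115 34 [0.489  0.3709 0.1177] [0.5689 0.4201 0.1219] [0.5294 0.3862 0.1209]
lvl0.122 462 [0.4853 0.3703 0.1221] [0.5833 0.4223 0.1275] [0.5528 0.3946 0.1247]
lvl0.128 32 [0.48   0.3703 0.1284] [0.5533 0.4165 0.1356] [0.4951 0.3941 0.1318]
lvl0.136 71 [0.4795 0.37   0.1361] [0.4919 0.41   0.1408] [0.4854 0.39   0.1388]
flange 588 [0.5019 0.3663 0.1269] [0.5568 0.4214 0.1359] [0.5234 0.3884 0.1314]
  rect mm [526.3 391.8] [47.9 53.9] 46.5
grip 281 [0.5171 0.3824 0.1681] [0.5395 0.4051 0.1794] [0.5273 0.3927 0.1763]
  rect mm [528.4 393.8] [22.4 21.7] 3.8
walltop 1958 [0.4722 0.0517 0.069 ] [0.6599 0.2405 0.0788] [0.5636 0.1455 0.0743]
  rect mm [566.  145.3] [170.3 165.6] 81.2
bathall 3590 [0.4721 0.0501 0.05  ] [0.6643 0.2414 0.0872] [0.5573 0.1458 0.0684]
  rect mm [568.4 144.9] [170.4 170.6] 81.2
stops 143 [0.4721 0.049  0.0811] [0.6643 0.2412 0.0872] [0.5409 0.1702 0.0845]
 wall 992 [0.4722 0.0517 0.069 ] [0.6322 0.0936 0.0786] [0.5497 0.0733 0.0741]
  rect mm [553.   71.7] [ 20.7 162.6] 81.3
 wall 966 [0.495  0.1974 0.0692] [0.6599 0.2405 0.0788] [0.5779 0.2197 0.0745]
  rect mm [577.5 219.5] [ 20.  165.5] 81.2
```

View pics/c1.png

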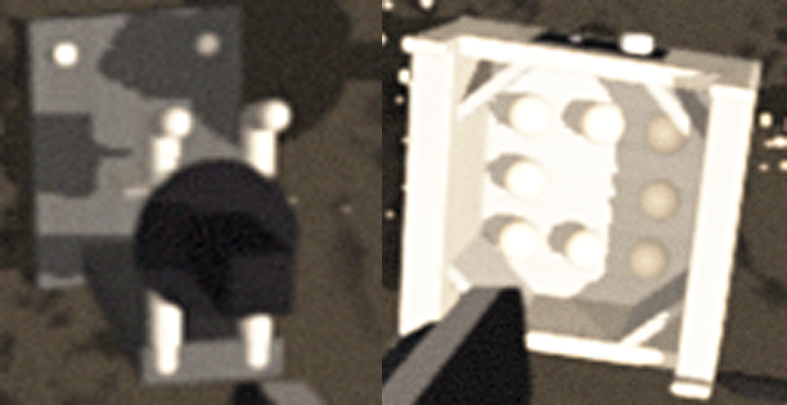

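Measured poses: rest at (0.5267, 0.3943), yaw +4°; grip at (0.5284, 0.3938), top z 0.177 as expected. Bath at (0.5675, 0.145), yaw −8.8°, walls 0.074 high. The crop shows the small stirrer on the fork and eight beads.

```bash
python3 -m pendant '[[[-0.0187,0.0392,0,0,0,0,1],[-0.0187,0.0392,0,0,0,0,1],[-0.0187,0.0392,0,0,0,0,1],[-0.0187,0.0392,0,0,0,0,1],[0,0,0,0,0,-0.58,1],[0,0,0.05,0,0,0,1],[0,0,0.05,0,0,0,1],[0,0,0.05,0,0,0,1],[0,0,0.05,0,0,0,1],[0,0,0.05,0,0,0,1],[0,0,0,0,0,0,1],[0,0,0,0,0,0,1],[0,0,0,0,0,0,1]]]'
python3 - <<'E'
from h import *
m,p,Rm=st(); print(p,Rm.round(3).tolist()); s=snap('wrist'); C=cloud(s); X,Y,Z=C[...,0],C[...,1],C[...,2]
m=(np.hypot(X-.528,Y-.394)<.025)&(Z>.168)&(Z<.19); P=C[m]; print(m.sum(),P.mean(0),P.min(0),P.max(0),cv2.minAreaRect((P[:,:2]*1000).astype(np.float32)))
E
```

```text
t: 3.2
tcp_pos: [0.5303, 0.3949, 0.2081]
tool_rot: [-0.036, 0.999, 0.001, 0.002]
force: [0.2, -0.4, 1.2]
finger_gap: 0.997
gripper_force: 0.0
[0.53029387 0.3949263  0.20813373] [[-0.997, -0.072, 0.005], [-0.072, 0.997, 0.002], [-0.005, 0.002, -1.0]]
1226 [0.52648051 0.39373375 0.17636049] [0.51674983 0.38236119 0.16806137] [0.53875087 0.40530615 0.17902653] ((527.751220703125, 393.75762939453125), (21.388362884521484, 21.983434677124023), 4.192391872406006)
```

```bash
python3 -m pendant '[[[0.0033,-0.0015,0.022,0,0,0,1],[0,0,0.022,0,0,0,1],[0,0,0.022,0,0,0,1],[0,0,0,0,0,0,1],[0,0,0,0,0,0,0],[0,0,0,0,0,0,0],[0,0,0,0,0,0,0],[0,0,0,0,0,0,0],[0,0,0,0,0,0,0],[0,0,0,0,0,0,0],[0,0,0,0,0,0,0],[0,0,0,0,0,0,0],[0,0,0,0,0,0,0]]]' 70
```

```text
t: 4.55
tcp_pos: [0.527, 0.3924, 0.1534]
tool_rot: [-0.036, 0.999, 0.0, 0.001]
force: [-0.5, 0.1, 5.6]
finger_gap: 0.25
gripper_force: 68.4
```

```bash
python3 -m pendant '[[[0,0,-0.01,0,0,0,0],[0,0,-0.01,0,0,0,0],[0,0,-0.01,0,0,0,0],[0,0,0,0,0,0,0],[0,0,0,0,0,0,0]]]'
python3 - <<'E'
from h import *
m,p,Rm=st(); s=snap('scene'); a=s['pixels'][110:230,130:300,::-1]; cv2.imwrite('pics/a2.png',cv2.resize(a,(800,565),interpolation=cv2.INTER_CUBIC))
E
```

```text
t: 5.05
tcp_pos: [0.5266, 0.3921, 0.1768]
tool_rot: [-0.035, 0.999, 0.0, 0.0]
force: [0.3, -0.8, -1.0]
finger_gap: 0.245
gripper_force: 68.4
```

View pics/a2.png

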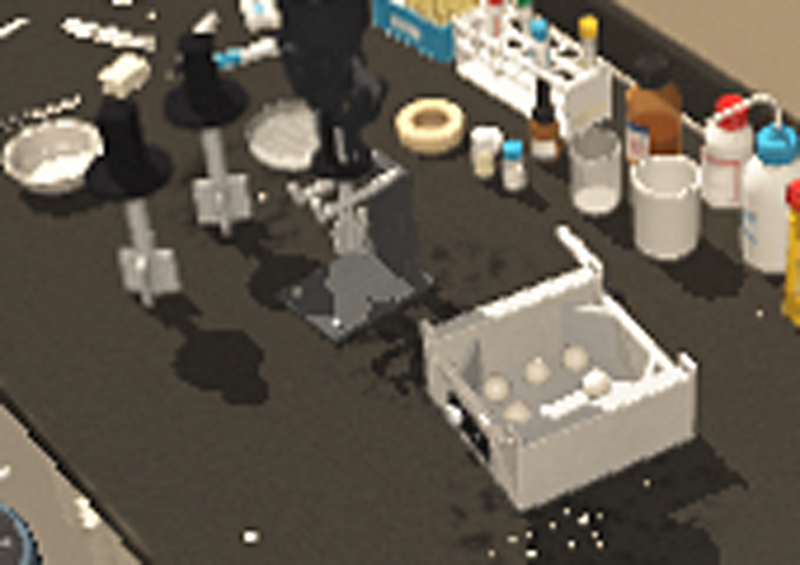

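The stirrer is lifted clear of the tips (flange above prongs near (340,170)). Next I'll draw it out, raise it and go over the bath.

```bash
python3 -m pendant '[[[0.02,0,0,0,0,0,0],[0.04,0,0,0,0,0,0],[0.04,0,0,0,0,0,0],[0.04,0,0,0,0,0,0],[0,0,-0.02,0,0,0,0],[0,0,-0.035,0,0,0,0],[0,0,-0.03,0,0,0,0],[0,0,0,0,0,0,0],[0,0,0,0,0,0,0],[0,0,0,0,0,0,0]]]' 90
python3 - <<'E'
from h import *
m,p,Rm=st(); print(Rm.round(3).tolist())
C=cloud(load('top')); X,Y,Z=C[...,0],C[...,1],C[...,2]
a=np.radians(-8.8); B=np.array([[np.cos(a),np.sin(a)],[-np.sin(a),np.cos(a)]]); L=(C[...,:2]-[.5675,.145])@B.T
m=(abs(L[...,0])<.07)&(abs(L[...,1])<.06)&(Z>.022)&(Z<.036); n,l,stt,c=cv2.connectedComponentsWithStats(m.astype(np.uint8))
for i in range(1,n): print((L[l==i].mean(0)*1000).round(0),stt[i,4])
d=Rm.T@(np.array([.5675,.145,p[2]])-p-np.array([.0008,.001,0])); print('to bath centre, tool units',(d/.8).round(4), p)
E
```

```text
t: 6.1
tcp_pos: [0.4139, 0.3835, 0.243]
tool_rot: [-0.035, 0.999, -0.001, -0.001]
force: [0.2, -1.0, -1.8]
finger_gap: 0.246
gripper_force: 89.6
[[-0.997, -0.071, -0.003], [-0.071, 0.997, -0.002], [0.003, -0.001, -1.0]]
[61. 44.] 2
[53. 53.] 1
[41. 34.] 25
[40. -5.] 22
[ 39. -43.] 23
[ 4. 36.] 24
[  4. -41.] 23
[-37.  35.] 19
[-37.  -2.] 21
[-44.  55.] 1
[-34. -41.] 20
[-59.  40.] 1
[-57. -56.] 1
to bath centre, tool units [-0.1693 -0.3121 -0.    ] [0.41394715 0.38350086 0.24304298]
```

```bash
python3 -m pendant '[[[-0.0212,-0.039,0,0,0,0,0],[-0.0212,-0.039,0,0,0,0,0],[-0.0212,-0.039,0,0,0,0,0],[-0.0212,-0.039,0,0,0,0,0],[-0.0212,-0.039,0,0,0,0,0],[-0.0212,-0.039,0,0,0,0,0],[-0.0212,-0.039,0,0,0,0,0],[-0.0209,-0.039,0,0,0,0,0],[0,0,0,0,0,0,0],[0,0,0,0,0,0,0],[0,0,0.04,0,0,0,0],[0,0,0.03,0,0,0,0],[0,0,0,0,0,0,0],[0,0,0,0,0,0,0]]]'
python3 - <<'E'
from h import *
s=snap('scene'); a=s['pixels'][110:230,180:350,::-1]; cv2.imwrite('pics/a3.png',cv2.resize(a,(800,565),interpolation=cv2.INTER_CUBIC))
E
```

```text
t: 7.5
tcp_pos: [0.5667, 0.1457, 0.188]
tool_rot: [-0.036, 0.999, 0.0, -0.001]
force: [1.1, 0.5, -1.2]
finger_gap: 0.245
gripper_force: 90.0
```

View pics/a3.png

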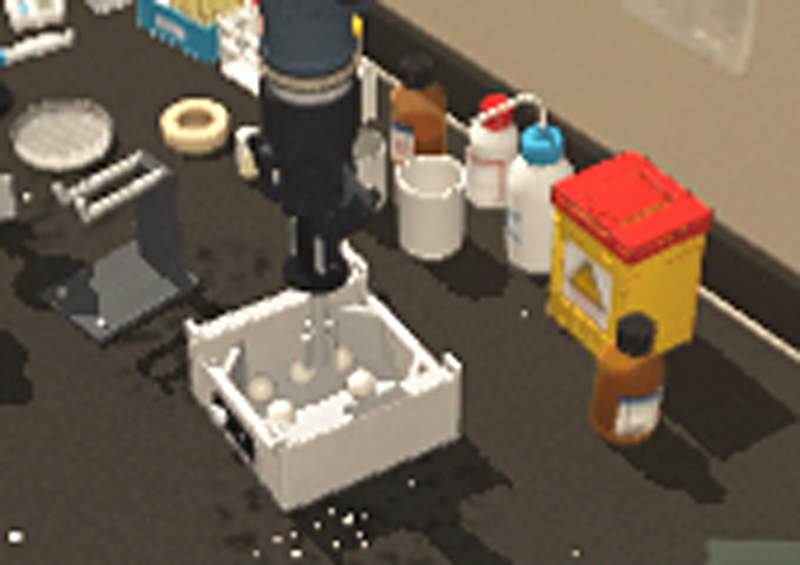

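The stirrer hangs upright over the middle of the bath, with the vanes at (320,340) inside the ring of beads. Next come the descent, the move out to 28 mm radius, and the circles.

```bash
python3 -m pendant '[[[0,0,0.0106,0,0,0,0],[0,0,0.0106,0,0,0,0],[0,0,0.0106,0,0,0,0],[0,0,0.0106,0,0,0,0],[0,0,0.0106,0,0,0,0],[0,0,0.0106,0,0,0,0],[0,0,0,0,0,0,0],[0,0,0,0,0,0,0],[-0.007,0,0,0,0,0,0],[-0.007,0,0,0,0,0,0],[-0.007,0,0,0,0,0,0],[-0.007,0,0,0,0,0,0],[-0.007,0,0,0,0,0,0],[0,0,0,0,0,0,0],[0,0,0,0,0,0,0]]]' 110
```

```text
t: 9.05
tcp_pos: [0.5955, 0.1467, 0.1375]
tool_rot: [-0.035, 0.999, -0.0, -0.0]
force: [-1.3, -0.2, -1.8]
finger_gap: 0.248
gripper_force: 107.5
```

```bash
python3 -m pendant '[[[0.0017,0.0108,0,0,0,0,0],[0.005,0.0098,0,0,0,0,0],[0.0077,0.0077,0,0,0,0,0],[0.0098,0.005,0,0,0,0,0],[0.0108,0.0017,0,0,0,0,0],[0.0108,-0.0017,0,0,0,0,0],[0.0098,-0.005,0,0,0,0,0],[0.0077,-0.0077,0,0,0,0,0],[0.005,-0.0098,0,0,0,0,0],[0.0017,-0.0108,0,0,0,0,0],[-0.0017,-0.0108,0,0,0,0,0],[-0.005,-0.0098,0,0,0,0,0],[-0.0077,-0.0077,0,0,0,0,0],[-0.0098,-0.005,0,0,0,0,0],[-0.0108,-0.0017,0,0,0,0,0],[-0.0108,0.0017,0,0,0,0,0],[-0.0098,0.005,0,0,0,0,0],[-0.0077,0.0077,0,0,0,0,0],[-0.005,0.0098,0,0,0,0,0],[-0.0017,0.0108,0,0,0,0,0]]]'
```

```text
t: 11.05
tcp_pos: [0.5971, 0.1474, 0.1377]
tool_rot: [-0.036, 0.999, -0.0, 0.001]
force: [0.4, -0.6, -0.8]
finger_gap: 0.241
gripper_force: 108.0
```

```bash
python3 -m pendant '[[[0.0017,0.0108,0,0,0,0,0],[0.005,0.0098,0,0,0,0,0],[0.0077,0.0077,0,0,0,0,0],[0.0098,0.005,0,0,0,0,0],[0.0108,0.0017,0,0,0,0,0],[0.0108,-0.0017,0,0,0,0,0],[0.0098,-0.005,0,0,0,0,0],[0.0077,-0.0077,0,0,0,0,0],[0.005,-0.0098,0,0,0,0,0],[0.0017,-0.0108,0,0,0,0,0],[-0.0017,-0.0108,0,0,0,0,0],[-0.005,-0.0098,0,0,0,0,0],[-0.0077,-0.0077,0,0,0,0,0],[-0.0098,-0.005,0,0,0,0,0],[-0.0108,-0.0017,0,0,0,0,0],[-0.0108,0.0017,0,0,0,0,0],[-0.0098,0.005,0,0,0,0,0],[-0.0077,0.0077,0,0,0,0,0],[-0.005,0.0098,0,0,0,0,0],[-0.0017,0.0108,0,0,0,0,0]]]'
python3 - <<'E'
from h import *
s=snap('scene'); a=s['pixels'][110:230,180:350,::-1]; cv2.imwrite('pics/a4.png',cv2.resize(a,(800,565),interpolation=cv2.INTER_CUBIC))
E
```

```text
t: 13.05
tcp_pos: [0.5958, 0.1465, 0.1374]
tool_rot: [-0.035, 0.999, -0.0, -0.0]
force: [-0.1, -0.4, -1.2]
finger_gap: 0.239
gripper_force: 109.5
```

View pics/a4.png

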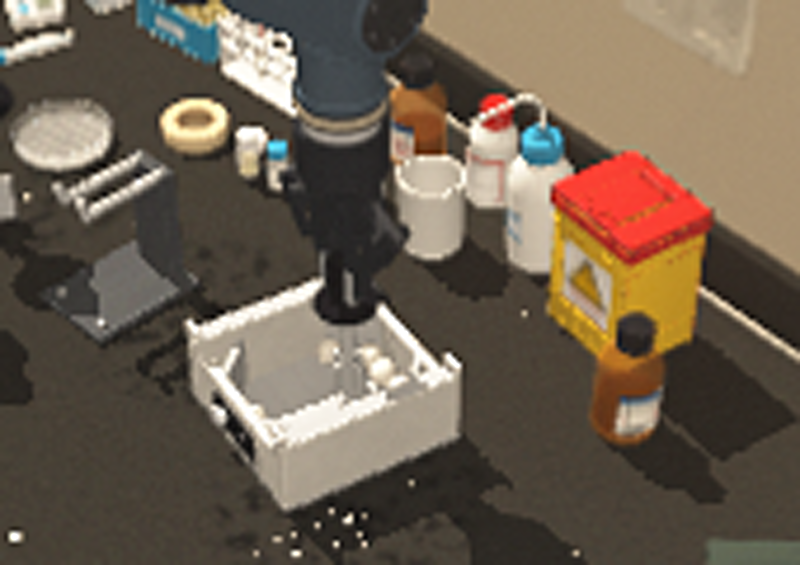

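```bash
python3 -m pendant '[[[0.0017,0.0108,0,0,0,0,0],[0.005,0.0098,0,0,0,0,0],[0.0077,0.0077,0,0,0,0,0],[0.0098,0.005,0,0,0,0,0],[0.0108,0.0017,0,0,0,0,0],[0.0108,-0.0017,0,0,0,0,0],[0.0098,-0.005,0,0,0,0,0],[0.0077,-0.0077,0,0,0,0,0],[0.005,-0.0098,0,0,0,0,0],[0.0017,-0.0108,0,0,0,0,0],[-0.0017,-0.0108,0,0,0,0,0],[-0.005,-0.0098,0,0,0,0,0],[-0.0077,-0.0077,0,0,0,0,0],[-0.0098,-0.005,0,0,0,0,0],[-0.0108,-0.0017,0,0,0,0,0],[-0.0108,0.0017,0,0,0,0,0],[-0.0098,0.005,0,0,0,0,0],[-0.0077,0.0077,0,0,0,0,0],[-0.005,0.0098,0,0,0,0,0],[-0.0017,0.0108,0,0,0,0,0]]]'
```

```text
t: 15.1
tcp_pos: [0.5967, 0.1476, 0.1377]
tool_rot: [-0.036, 0.999, -0.0, 0.001]
force: [-0.0, -0.2, -1.2]
finger_gap: 0.245
gripper_force: 109.3
```

```bash
python3 -m pendant '[[[0.0017,0.0108,0,0,0,0,0],[0.005,0.0098,0,0,0,0,0],[0.0077,0.0077,0,0,0,0,0],[0.0098,0.005,0,0,0,0,0],[0.0108,0.0017,0,0,0,0,0],[0.0108,-0.0017,0,0,0,0,0],[0.0098,-0.005,0,0,0,0,0],[0.0077,-0.0077,0,0,0,0,0],[0.005,-0.0098,0,0,0,0,0],[0.0017,-0.0108,0,0,0,0,0],[-0.0017,-0.0108,0,0,0,0,0],[-0.005,-0.0098,0,0,0,0,0],[-0.0077,-0.0077,0,0,0,0,0],[-0.0098,-0.005,0,0,0,0,0],[-0.0108,-0.0017,0,0,0,0,0],[-0.0108,0.0017,0,0,0,0,0],[-0.0098,0.005,0,0,0,0,0],[-0.0077,0.0077,0,0,0,0,0],[-0.005,0.0098,0,0,0,0,0],[-0.0017,0.0108,0,0,0,0,0]]]'
python3 -m pendant '[[[0,0,0,0,0,0,0],[0,0,0,0,0,0,0],[0.012,0,0,0,0,0,0],[0.012,0,0,0,0,0,0],[0.011,0,0,0,0,0,0],[0,0,-0.01,0,0,0,0],[0,0,-0.01,0,0,0,0],[0,0,-0.02,0,0,0,0],[0,0,-0.04,0,0,0,0],[0,0,-0.04,0,0,0,0],[0,0,-0.015,0,0,0,0],[0,0,0,0,0,0,0],[0,0,0,0,0,0,0]]]'
python3 - <<'E'
from h import *
m,p,Rm=st(); print(p)
s=snap('wrist'); cv2.imwrite('pics/w5.png',cv2.resize(s['pixels'][:,:,::-1],(800,600)))
snap('scene','s5.png')
E
```

```text
t: 17.1
tcp_pos: [0.5969, 0.1478, 0.1378]
tool_rot: [-0.036, 0.999, -0.0, 0.001]
force: [0.2, 0.0, -1.6]
finger_gap: 0.244
gripper_force: 109.5
t: 18.4
tcp_pos: [0.5671, 0.1447, 0.245]
tool_rot: [-0.035, 0.999, -0.0, -0.001]
force: [-0.4, 0.8, -1.5]
finger_gap: 0.238
gripper_force: 109.6
[0.56708618 0.14467319 0.24499025]
```

View pics/w5.png

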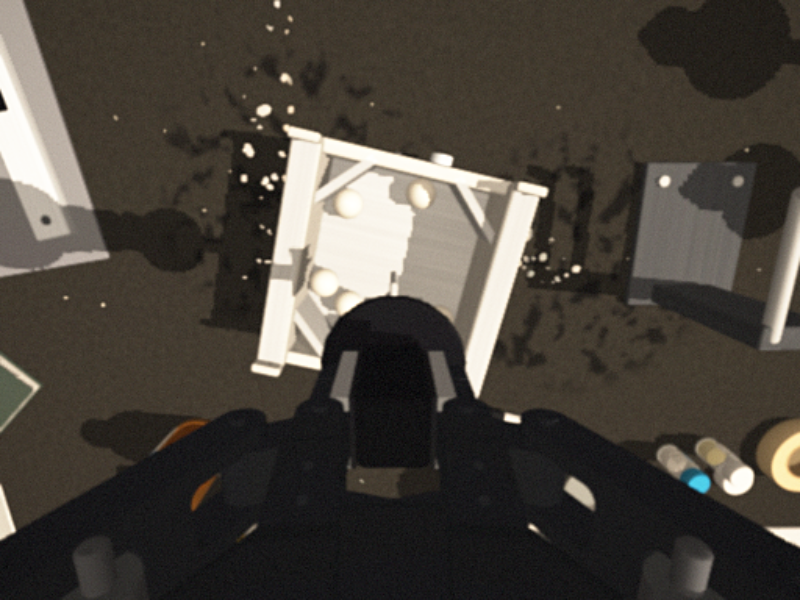

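The beads have been shifted, seen at (348,203), (420,195), (325,282) and (348,302). The grip still sits square in the fingers. Now I'll go back to the hover in front of the fork and check all the beads.

```bash
python3 -m pendant '[[[0.0212,0.039,0,0,0,0,0],[0.0212,0.039,0,0,0,0,0],[0.0212,0.039,0,0,0,0,0],[0.0212,0.039,0,0,0,0,0],[0.0212,0.039,0,0,0,0,0],[0.0212,0.039,0,0,0,0,0],[0.0212,0.039,0,0,0,0,0],[0.0209,0.039,0,0,0,0,0],[0,0,0,0,0,0,0],[0,0,0,0,0,0,0]]]'
python3 - <<'E'
from h import *
m,p,Rm=st(); print(p,Rm.round(3).tolist())
s=snap('top','t6.png'); C=cloud(s); Z=C[...,2]
a=np.radians(-8.8); B=np.array([[np.cos(a),np.sin(a)],[-np.sin(a),np.cos(a)]]); L=(C[...,:2]-[.5675,.145])@B.T
m=(abs(L[...,0])<.072)&(abs(L[...,1])<.062)&(Z>.022)&(Z<.036); n,l,stt,c=cv2.connectedComponentsWithStats(m.astype(np.uint8))
for i in range(1,n):
    if stt[i,4]>5: print((L[l==i].mean(0)*1000).round(0),stt[i,4])
a=s['pixels'][165:230,215:270,::-1]; b=snap('scene')['pixels'][90:230,130:300,::-1]
cv2.imwrite('pics/t6c.png',np.hstack([cv2.resize(a,(380,450),interpolation=2),cv2.resize(b,(410,450),interpolation=2)]))
E
```

```text
t: 19.5
tcp_pos: [0.4138, 0.3842, 0.2442]
tool_rot: [-0.037, 0.999, -0.001, -0.001]
force: [-0.2, -0.0, -1.7]
finger_gap: 0.243
gripper_force: 109.6
[0.41381753 0.38417419 0.24418911] [[-0.997, -0.073, -0.002], [-0.073, 0.997, -0.002], [0.002, -0.002, -1.0]]
[58. -9.] 85
[38. 47.] 22
[ 27. -54.] 18
[-39. -48.] 23
[-59.   7.] 22
```

View pics/t6c.png

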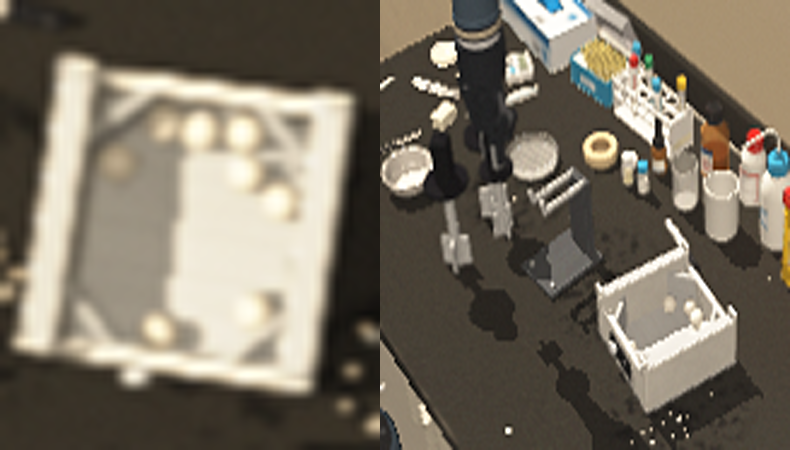

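All eight beads are in the bath, now mostly round its edge. I can't tell individual beads apart, so I'm adding a wider pass in the opposite sense to make sure of the mixing.

```bash
python3 -m pendant '[[[-0.0212,-0.039,0,0,0,0,0],[-0.0212,-0.039,0,0,0,0,0],[-0.0212,-0.039,0,0,0,0,0],[-0.0212,-0.039,0,0,0,0,0],[-0.0212,-0.039,0,0,0,0,0],[-0.0212,-0.039,0,0,0,0,0],[-0.0212,-0.039,0,0,0,0,0],[-0.0209,-0.039,0,0,0,0,0],[0,0,0,0,0,0,0],[0,0,0.04,0,0,0,0],[0,0,0.04,0,0,0,0],[0,0,0.027,0,0,0,0],[0,0,0.013,0,0,0,0],[0,0,0.013,0,0,0,0],[0,0,0,0,0,0,0],[-0.0085,0,0,0,0,0,0],[-0.0085,0,0,0,0,0,0],[-0.0085,0,0,0,0,0,0],[-0.0085,0,0,0,0,0,0],[-0.0085,0,0,0,0,0,0]]]'
python3 -m pendant '[[[0.0021,-0.0131,0,0,0,0,0],[0.006,-0.0119,0,0,0,0,0],[0.0094,-0.0094,0,0,0,0,0],[0.0119,-0.006,0,0,0,0,0],[0.0131,-0.0021,0,0,0,0,0],[0.0131,0.0021,0,0,0,0,0],[0.0119,0.006,0,0,0,0,0],[0.0094,0.0094,0,0,0,0,0],[0.006,0.0119,0,0,0,0,0],[0.0021,0.0131,0,0,0,0,0],[-0.0021,0.0131,0,0,0,0,0],[-0.006,0.0119,0,0,0,0,0],[-0.0094,0.0094,0,0,0,0,0],[-0.0119,0.006,0,0,0,0,0],[-0.0131,0.0021,0,0,0,0,0],[-0.0131,-0.0021,0,0,0,0,0],[-0.0119,-0.006,0,0,0,0,0],[-0.0094,-0.0094,0,0,0,0,0],[-0.006,-0.0119,0,0,0,0,0],[-0.0021,-0.0131,0,0,0,0,0]]]'
```

```text
t: 21.6
tcp_pos: [0.6025, 0.1473, 0.1396]
tool_rot: [-0.036, 0.999, 0.0, 0.0]
force: [0.5, 1.4, -2.3]
finger_gap: 0.246
gripper_force: 109.6
t: 23.6
tcp_pos: [0.601, 0.1461, 0.1388]
tool_rot: [-0.035, 0.999, 0.0, -0.001]
force: [-2.9, -0.2, -1.2]
finger_gap: 0.241
gripper_force: 110.1
```

```bash
python3 -m pendant '[[[0.0021,-0.0131,0,0,0,0,0],[0.006,-0.0119,0,0,0,0,0],[0.0094,-0.0094,0,0,0,0,0],[0.0119,-0.006,0,0,0,0,0],[0.0131,-0.0021,0,0,0,0,0],[0.0131,0.0021,0,0,0,0,0],[0.0119,0.006,0,0,0,0,0],[0.0094,0.0094,0,0,0,0,0],[0.006,0.0119,0,0,0,0,0],[0.0021,0.0131,0,0,0,0,0],[-0.0021,0.0131,0,0,0,0,0],[-0.006,0.0119,0,0,0,0,0],[-0.0094,0.0094,0,0,0,0,0],[-0.0119,0.006,0,0,0,0,0],[-0.0131,0.0021,0,0,0,0,0],[-0.0131,-0.0021,0,0,0,0,0],[-0.0119,-0.006,0,0,0,0,0],[-0.0094,-0.0094,0,0,0,0,0],[-0.006,-0.0119,0,0,0,0,0],[-0.0021,-0.0131,0,0,0,0,0]]]'
python3 -m pendant '[[[0.0021,-0.0131,0,0,0,0,0],[0.006,-0.0119,0,0,0,0,0],[0.0094,-0.0094,0,0,0,0,0],[0.0119,-0.006,0,0,0,0,0],[0.0131,-0.0021,0,0,0,0,0],[0.0131,0.0021,0,0,0,0,0],[0.0119,0.006,0,0,0,0,0],[0.0094,0.0094,0,0,0,0,0],[0.006,0.0119,0,0,0,0,0],[0.0021,0.0131,0,0,0,0,0],[-0.0021,0.0131,0,0,0,0,0],[-0.006,0.0119,0,0,0,0,0],[-0.0094,0.0094,0,0,0,0,0],[-0.0119,0.006,0,0,0,0,0],[-0.0131,0.0021,0,0,0,0,0],[-0.0131,-0.0021,0,0,0,0,0],[-0.0119,-0.006,0,0,0,0,0],[-0.0094,-0.0094,0,0,0,0,0],[-0.006,-0.0119,0,0,0,0,0],[-0.0021,-0.0131,0,0,0,0,0]]]'
python3 -m pendant '[[[0,0,0,0,0,0,0],[0,0,0,0,0,0,0],[0.014,0,0,0,0,0,0],[0.014,0,0,0,0,0,0],[0.0145,0,0,0,0,0,0],[0,0,-0.01,0,0,0,0],[0,0,-0.01,0,0,0,0],[0,0,-0.02,0,0,0,0],[0,0,-0.04,0,0,0,0],[0,0,-0.04,0,0,0,0],[0,0,-0.015,0,0,0,0],[0,0,0,0,0,0,0],[0.0212,0.039,0,0,0,0,0],[0.0212,0.039,0,0,0,0,0],[0.0212,0.039,0,0,0,0,0],[0.0212,0.039,0,0,0,0,0],[0.0212,0.039,0,0,0,0,0],[0.0212,0.039,0,0,0,0,0],[0.0212,0.039,0,0,0,0,0],[0.0209,0.039,0,0,0,0,0]]]'
python3 - <<'E'
from h import *
m,p,Rm=st(); print(p,Rm.round(3).tolist(),m['finger_gap'])
s=snap('top','t7.png'); C=cloud(s); Z=C[...,2]
a=np.radians(-8.8); B=np.array([[np.cos(a),np.sin(a)],[-np.sin(a),np.cos(a)]]); L=(C[...,:2]-[.5675,.145])@B.T
m=(abs(L[...,0])<.072)&(abs(L[...,1])<.062)&(Z>.022)&(Z<.036); n,l,stt,c=cv2.connectedComponentsWithStats(m.astype(np.uint8))
for i in range(1,n):
    if stt[i,4]>5: print((L[l==i].mean(0)*1000).round(0),stt[i,4])
a=s['pixels'][165:230,215:270,::-1]; b=snap('scene')['pixels'][90:230,130:300,::-1]
cv2.imwrite('pics/t7c.png',np.hstack([cv2.resize(a,(250,296),interpolation=2),cv2.resize(b,(360,296),interpolation=2)]))
E
```

```text
t: 25.6
tcp_pos: [0.6011, 0.1466, 0.1388]
tool_rot: [-0.035, 0.999, 0.001, -0.001]
force: [-4.7, 2.0, -0.3]
finger_gap: 0.246
gripper_force: 110.6
t: 27.6
tcp_pos: [0.6021, 0.1459, 0.139]
tool_rot: [-0.035, 0.999, -0.0, 0.0]
force: [-0.8, 0.0, -1.9]
finger_gap: 0.243
gripper_force: 110.8
t: 29.6
tcp_pos: [0.4131, 0.3847, 0.2453]
tool_rot: [-0.035, 0.999, -0.001, -0.001]
force: [0.9, 1.7, -0.9]
finger_gap: 0.245
gripper_force: 110.6
[0.41307866 0.38469319 0.24529683] [[-0.997, -0.071, -0.003], [-0.071, 0.997, -0.002], [0.003, -0.002, -1.0]] 0.24473809507134953
[64. -4.] 58
[ 42. -52.] 28
[-32.  49.] 26
[-38. -47.] 38
[-55.  24.] 21
```

View pics/t7c.png

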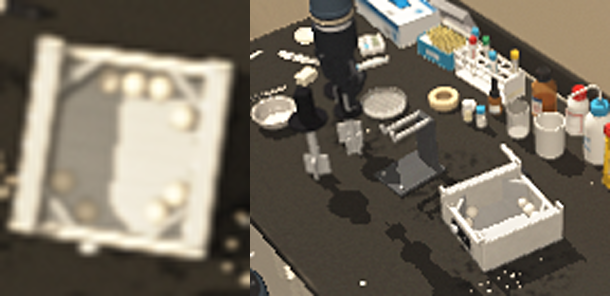

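Eight beads are in the bath and have moved a long way. Before hanging the stirrer I'll measure how it sits in the grip.

```bash
python3 - <<'E'
from h import *
m,p,Rm=st(); s=snap('wrist','w8.png'); C=cloud(s); T=(C-p)@Rm
r=np.hypot(T[...,0],T[...,1])
for z in np.arange(-.03,.05,.004):
    k=(r<.045)&(T[...,2]>=z)&(T[...,2]<z+.004); 
    if k.sum()>10: P=T[k]; print(round(z,3),k.sum(),P.min(0).round(3),P.max(0).round(3))
k=(r<.035)&(T[...,2]>.014)&(T[...,2]<.03); P=T[k]; A=np.c_[P[:,:2],np.ones(len(P))]; print('flange plane',np.linalg.lstsq(A,P[:,2],rcond=None)[0], np.median(P[:,2]))
Q=P[:,:2]; h=cv2.convexHull((Q*1000).astype(np.float32)); print('circle',cv2.minEnclosingCircle(h))
E
```

```text
-0.03 330 [-0.008 -0.031 -0.03 ] [ 0.013  0.033 -0.026]
-0.026 2599 [-0.012 -0.026 -0.026] [ 0.012  0.027 -0.022]
-0.022 427 [-0.01  -0.016 -0.022] [ 0.011  0.017 -0.018]
-0.018 360 [ 0.006 -0.023 -0.018] [ 0.011  0.024 -0.014]
-0.014 365 [ 0.006 -0.023 -0.014] [ 0.011  0.025 -0.01 ]
-0.01 351 [ 0.006 -0.023 -0.01 ] [ 0.011  0.025 -0.006]
-0.006 321 [ 0.005 -0.023 -0.006] [ 0.011  0.025 -0.002]
-0.002 291 [ 0.006 -0.023 -0.002] [0.011 0.025 0.002]
0.002 264 [ 0.006 -0.023  0.002] [0.011 0.025 0.006]
0.006 192 [ 0.006 -0.02   0.006] [0.011 0.023 0.01 ]
0.01 97 [ 0.007 -0.009  0.01 ] [0.009 0.011 0.014]
0.014 94 [ 0.007 -0.01   0.014] [0.009 0.011 0.018]
0.018 481 [-0.    -0.025  0.018] [0.025 0.028 0.022]
0.022 2014 [-0.002 -0.026  0.022] [0.025 0.029 0.026]
0.026 41 [ 0.01  -0.024  0.026] [0.025 0.026 0.029]
flange plane [ 0.07870206 -0.00671131  0.02137359] 0.022533138739649988
circle ((1.2045776844024658, 1.2896156311035156), 27.569446563720703)
```

```bash
python3 -m pendant '[[[0,0.0008,0.04,0,0,0,0],[0,0,0.03,0,0,0,0],[0,0,0.015,0,0,0,0],[0,0,0,0,0,0,0],[0,0,0,0,0,0,0],[-0.03,0,0,0,0,0,0],[-0.03,0,0,0,0,0,0],[-0.02,0,0,0,0,0,0],[-0.02,0,0,0,0,0,0],[-0.02,0,0,0,0,0,0],[-0.02,0,0,0,0,0,0],[-0.01,0,0,0,0,0,0],[0,0,0,0,0,0,0],[0,0,0,0,0,0,0]]]'
python3 - <<'E'
from h import *
m,p,Rm=st(); s=snap('scene'); a=s['pixels'][110:230,130:300,::-1]; cv2.imwrite('pics/a9.png',cv2.resize(a,(800,565),interpolation=cv2.INTER_CUBIC))
E
```

```text
t: 31.15
tcp_pos: [0.534, 0.3932, 0.1796]
tool_rot: [-0.035, 0.999, 0.0, -0.0]
force: [-0.3, 0.9, -1.4]
finger_gap: 0.248
gripper_force: 111.0
```

View pics/a9.png

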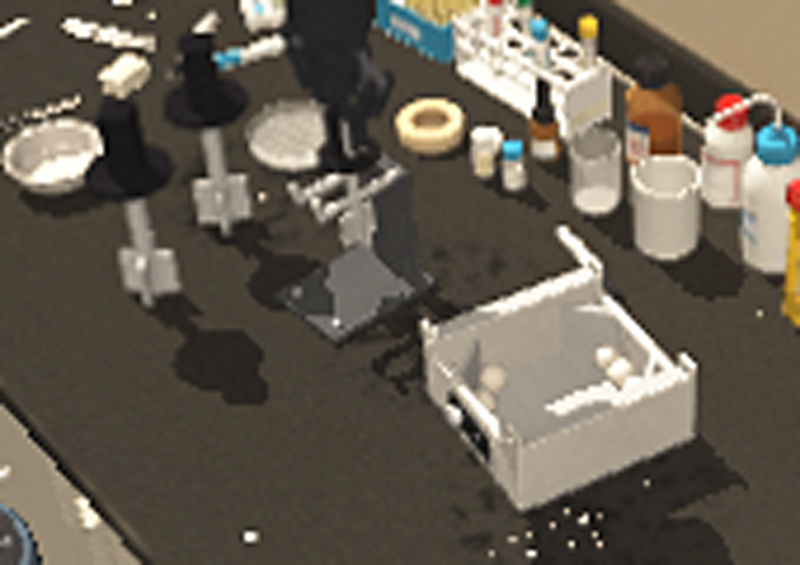

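The stirrer is over the prongs with its rod between them, at about (350,190). I'll lower it.

```bash
python3 -m pendant '[[[0.0025,0,0.008,0,0,0,0],[0,0,0.008,0,0,0,0],[0,0,0.008,0,0,0,0],[0,0,0.006,0,0,0,0],[0,0,0,0,0,0,0],[0,0,0,0,0,0,0],[0,0,0,0,0,0,0]]]'
```

```text
t: 31.9
tcp_pos: [0.5326, 0.3932, 0.1553]
tool_rot: [-0.035, 0.999, 0.0, 0.0]
force: [0.5, -0.2, -0.6]
finger_gap: 0.247
gripper_force: 110.8
```

```bash
python3 -m pendant '[[[0,0,0.0025,0,0,0,0],[0,0,0,0,0,0,0],[0,0,0,0,0,0,0.35],[0,0,0,0,0,0,0.35],[0,0,0,0,0,0,0.6],[0,0,0,0,0,0,1],[0,0,0,0,0,0,1],[0,0,0,0,0,0,1],[0,0,-0.02,0,0,0,1],[0,0,-0.04,0,0,0,1],[0,0,-0.05,0,0,0,1],[0,0,-0.05,0,0,0,1],[0,0,-0.05,0,0,0,1],[0,0,-0.05,0,0,0,1],[0.03,-0.04,0,0,0,0,1],[0.03,-0.04,0,0,0,0,1],[0.03,-0.04,0,0,0,0,1],[0,0,0,0,0,0,1],[0,0,0,0,0,0,1]]]'
python3 - <<'E'
from h import *
m,p,Rm=st(); s=snap('wrist'); C=cloud(s); X,Y,Z=C[...,0],C[...,1],C[...,2]
k=(np.hypot(X-.533,Y-.394)<.035)&(Z>.168)&(Z<.19); P=C[k]; print(p,P.min(0),P.max(0),np.median(P[:,2]),cv2.minAreaRect((P[:,:2]*1000).astype(np.float32)))
A=np.c_[P[:,:2],np.ones(len(P))]; print(np.linalg.lstsq(A,P[:,2],rcond=None)[0])
k=(np.hypot(X-.535,Y-.394)<.035)&(Z>.126)&(Z<.137)&(s['pixels'].max(2)<70); P=C[k];A=np.c_[P[:,:2],np.ones(len(P))]; print('flange',np.linalg.lstsq(A,P[:,2],rcond=None)[0],np.median(P[:,2]))
cv2.imwrite('pics/w10.png',cv2.resize(s['pixels'][:,:,::-1],(800,600)))
E
```

```text
t: 33.8
tcp_pos: [0.4673, 0.2919, 0.3618]
tool_rot: [-0.035, 0.999, 0.0, 0.001]
force: [-0.1, -0.0, 0.9]
finger_gap: 0.996
gripper_force: 0.0
[0.46732714 0.29188301 0.36181411] [0.5239119  0.38291638 0.16816414] [0.54586804 0.40498494 0.17932469] 0.17681441543200233 ((534.84326171875, 394.19061279296875), (21.32972526550293, 21.97285270690918), 2.4511594772338867)
[0.15062682 0.1063078  0.05395647]
flange [0.00918486 0.01166876 0.12198543] 0.13130823124386465
```

View pics/w10.png

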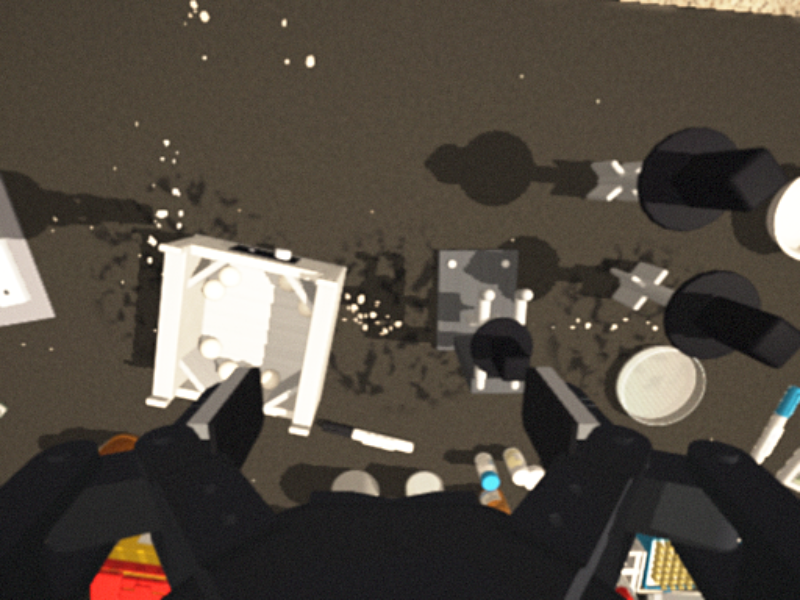

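The stirrer hangs properly: grip at (0.5348, 0.3942) is rest x of 8 mm, with the flange flat at the right height. Next, the bars.

```bash
python3 -m pendant '[[[0.006,-0.0577,0,0,0,0,1],[0.006,-0.0577,0,0,0,0,1],[0.006,-0.0577,0,0,0,0,1],[0.006,-0.0577,0,0,0,0,1],[0.006,-0.0577,0,0,0,0,1],[0.006,-0.0577,0,0,0,0,1],[0.006,-0.0577,0,0,0,0,1],[0.006,-0.0577,0,0,0,0,1],[0.006,-0.0577,0,0,0,0,1],[0.006,-0.0577,0,0,0,0,1],[0.006,-0.0577,0,0,0,0,1],[0,0,0,0,0,1,1],[0,0,0,0,0,1,1],[0,0,0,0,0,1,1],[0,0,0,0,0,1,1],[0,0,0,0,0,1,1],[0,0,0,0,0,1,1]]]'
python3 -m pendant '[[[0,0,0,0,0,1,1],[0,0,0,0,0,1,1],[0,0,0,0,0,1,1],[0,0,0,0,0,1,1],[0,0,0,0,0,1,1],[0,0,0,0,0,1,1],[0,0,0,0,0,0,1],[0,0,0,0,0,0,1],[0,0,0,0,0,0,1]]]'
cat > bars.py <<'E'
from h import *
def bars(s):
    C=cloud(s); X,Y,Z=C[...,0],C[...,1],C[...,2]; out=[]
    k=((Z>.045)&(Z<.066)&(X>.3)&(X<.68)&(Y>-.45)&(Y<-.06)).astype(np.uint8)
    n,l,stt,c=cv2.connectedComponentsWithStats(k)
    for i in range(1,n):
        if stt[i,4]<12: continue
        P=C[l==i]; P=P[P[:,2]>.053]
        if len(P)<6: continue
        r=cv2.minAreaRect((P[:,:2]*1000).astype(np.float32)); c0=np.array(r[0])/1000
        # yaw from bar plate points round the handle
        b=(abs(Z-.016)<.005)&(np.hypot(X-c0[0],Y-c0[1])<.13)&(s['pixels'].min(2)>150)
        nb,lb,sb,cb=cv2.connectedComponentsWithStats(b.astype(np.uint8))
        best=None
        for j in range(1,nb):
            Q=C[lb==j]
            if len(Q)>60 and np.hypot(*(Q[:,:2]-c0).T).min()<.022: best=Q if best is None else np.r_[best,Q]
        ang=None
        if best is not None:
            e,v=np.linalg.eigh(np.cov(best[:,:2].T)); d=v[:,1]*np.sign(v[0,1]); ang=np.degrees(np.arctan2(d[1],d[0])); rb=cv2.minAreaRect((best[:,:2]*1000).astype(np.float32))
        out.append((c0,P[:,2].max(),ang,np.round(rb[0],0),np.round(rb[1],0),np.round(r[1],0)))
    return sorted(out,key=lambda t:-t[0][1])
E
python3 - <<'E'
from bars import *
m,p,Rm=st(); print(p,Rm.round(3).tolist(),m['q'][5])
s=snap('wrist'); cv2.imwrite('pics/w11.png',cv2.resize(s['pixels'][:,:,::-1],(800,600)))
for b in bars(s): print(b)
E
```

```text
t: 35.55
tcp_pos: [0.4525, -0.2184, 0.3612]
tool_rot: [0.321, 0.947, -0.0, 0.0]
force: [-1.0, 0.1, 0.1]
finger_gap: 0.998
gripper_force: 0.0
t: 36.45
tcp_pos: [0.4514, -0.2181, 0.3612]
tool_rot: [0.631, 0.775, 0.0, 0.0]
force: [-0.3, 1.3, -1.1]
finger_gap: 1.001
gripper_force: 0.0
[ 0.45138081 -0.21808713  0.361161  ] [[-0.203, 0.979, 0.0], [0.979, 0.203, -0.0], [-0.0, 0.0, -1.0]] -0.8773025323955636
(array([ 0.45929294, -0.16503751]), np.float64(0.060072710782908045), np.float64(15.85622139742649), array([ 459., -165.]), array([219.,  30.]), array([23., 13.]))
(array([ 0.49342902, -0.23621509]), np.float64(0.060401545088884234), np.float64(16.094772457511112), array([ 494., -236.]), array([219.,  30.]), array([22., 14.]))
(array([ 0.49236584, -0.28257315]), np.float64(0.06076835407505077), np.float64(10.981253566292462), array([ 493., -283.]), array([219.,  31.]), array([23., 14.]))
(array([ 0.50443839, -0.3410527 ]), np.float64(0.060024204814457194), np.float64(12.915479579476397), array([ 505., -342.]), array([220.,  31.]), array([22., 12.]))
```

View pics/w11.png

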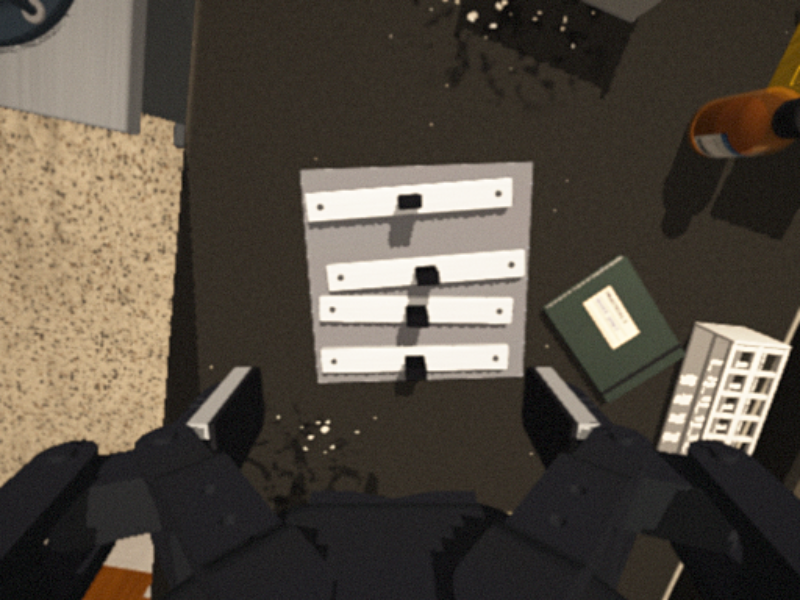

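Four bars with black handles show at (410,202), (427,275), (417,316) and (415,368). Their measured plates are 219x30 mm and the handle tops are at 0.060, which agrees with the sizes given. Next is a small helper to turn targets into tool units.

```bash
cat > plan.py <<'E'
import sys
from h import *
def plan(x,y,yawy,z=None):
    """turn first (tool z), then shift: units of full scale; yawy = direction of tool y in deg"""
    m,p,Rm=st(); cur=np.degrees(np.arctan2(Rm[1,1],Rm[0,1])); dw=np.radians((yawy-cur+90)%180-90)
    tot=-dw/.12; a=cur*np.pi/180+dw; xt=-np.array([-np.sin(a),np.cos(a)])*-1; yt=np.array([np.cos(a),np.sin(a)])
    d=np.array([x,y])-p[:2]; print('tcp',p.round(4),'yaw',cur.round(1),'turn',tot.round(2),'shift x %.4f y %.4f'%(d@xt/.8,d@yt/.8), '' if z is None else 'z %.4f'%((p[2]-z)/.8), 'gap %.3f'%m['finger_gap'],'t',m['t'],'q6 %.2f'%m['q'][5])
def slot(xb):
    a=np.radians(-8.8); return .5675+xb*np.cos(a),.145+xb*np.sin(a)
if __name__=='__main__':
    v=[float(q) for q in sys.argv[1:]]; plan(*v)
E
python3 plan.py 0.4593 -0.165 15.9 0.04
```

```text
tcp [ 0.4512 -0.218   0.3612] yaw 11.7 turn -0.62 shift x 0.0610 y 0.0279 z 0.4015 gap 0.998 t 36.5 q6 -0.88
```

```bash
python3 -m pendant '[[[0,0,0,0,0,-0.62,1],[0.0305,0.014,0,0,0,0,1],[0.0305,0.014,0,0,0,0,1],[0,0,0.045,0,0,0,1],[0,0,0.05,0,0,0,1],[0,0,0.05,0,0,0,1],[0,0,0.05,0,0,0,1],[0,0,0.05,0,0,0,1],[0,0,0.05,0,0,0,1],[0,0,0.05,0,0,0,1],[0,0,0.03,0,0,0,1],[0,0,0.015,0,0,0,1],[0,0,0.0115,0,0,0,1],[0,0,0,0,0,0,1],[0,0,0,0,0,0,1]]]'
python3 plan.py 0.4593 -0.165 15.9 0.04
```

```text
t: 38.0
tcp_pos: [0.4598, -0.1653, 0.0409]
tool_rot: [0.603, 0.798, 0.0, 0.001]
force: [0.3, 0.6, -0.8]
finger_gap: 1.004
gripper_force: 0.0
tcp [ 0.4598 -0.1653  0.0409] yaw 15.8 turn -0.01 shift x 0.0005 y -0.0005 z 0.0011 gap 1.004 t 38.0 q6 -0.85
```

```bash
python3 -m pendant '[[[0,0,0,0,0,0,0],[0,0,0,0,0,0,0],[0,0,0,0,0,0,0],[0,0,0,0,0,0,0],[0,0,0,0,0,0,0],[0,0,0,0,0,0,0],[0,0,0,0,0,0,0],[0,0,0,0,0,0,0],[0,0,-0.015,0,0,0,0],[0,0,-0.04,0,0,0,0],[0,0,-0.05,0,0,0,0],[0,0,-0.05,0,0,0,0],[0,0,-0.045,0,0,0,0],[0,0,-0.02,0,0,0,0],[0,0,0,0,0,0,0]]]' 90
python3 plan.py 0.6238 0.1363 81.2 0.111
```

```text
t: 39.5
tcp_pos: [0.4602, -0.1655, 0.219]
tool_rot: [0.603, 0.798, 0.0, 0.003]
force: [0.5, 0.2, -2.0]
finger_gap: 0.264
gripper_force: 88.3
tcp [ 0.4602 -0.1655  0.219 ] yaw 15.8 turn -9.51 shift x -0.1443 y 0.4041 z 0.1350 gap 0.264 t 39.5 q6 -0.85
```

```bash
python3 -m pendant '[[[0,0,0,0,0,-0.951,0],[0,0,0,0,0,-0.951,0],[0,0,0,0,0,-0.951,0],[0,0,0,0,0,-0.951,0],[0,0,0,0,0,-0.951,0],[0,0,0,0,0,-0.951,0],[0,0,0,0,0,-0.951,0],[0,0,0,0,0,-0.951,0],[0,0,0,0,0,-0.951,0],[0,0,0,0,0,-0.951,0],[-0.016,0.0449,0,0,0,0,0],[-0.016,0.0449,0,0,0,0,0],[-0.016,0.0449,0,0,0,0,0],[-0.016,0.0449,0,0,0,0,0],[-0.016,0.0449,0,0,0,0,0],[-0.016,0.0449,0,0,0,0,0],[-0.016,0.0449,0,0,0,0,0],[-0.016,0.0449,0,0,0,0,0],[-0.016,0.0449,0,0,0,0,0],[0,0,0,0,0,0,0]]]'
python3 plan.py 0.6238 0.1363 81.2 0.111
python3 - <<'E'
from h import *
m,p,Rm=st(); s=snap('wrist'); C=cloud(s); X,Y,Z=C[...,0],C[...,1],C[...,2]
T=(C-p)@Rm; k=(abs(T[...,2]-.025)<.004)&(s['pixels'].min(2)>120)&(abs(T[...,0])<.03)&(abs(T[...,1])<.13)
P=T[k]; print('bar in tool',k.sum(),P.min(0).round(3),P.max(0).round(3),cv2.minAreaRect((P[:,:2]*1000).astype(np.float32)))
A=np.c_[P[:,:2],np.ones(len(P))]; print(np.linalg.lstsq(A,P[:,2],rcond=None)[0])
for hi in (0,1):
  k=(abs(Z-.074)<.005)&(s['pixels'].min(2)>130)&(X>.45)&(X<.68)&((Y>.18)&(Y<.26) if hi else (Y>.03)&(Y<.11)); P=C[k]; print(k.sum(),cv2.minAreaRect((P[:,:2]*1000).astype(np.float32)))
cv2.imwrite('pics/w12.png',cv2.resize(s['pixels'][:,:,::-1],(800,600)))
E
```

```text
t: 41.5
tcp_pos: [0.6232, 0.1412, 0.214]
tool_rot: [0.074, 0.997, 0.001, -0.0]
force: [-0.4, -0.1, -1.8]
finger_gap: 0.263
gripper_force: 88.7
tcp [0.6232 0.1412 0.214 ] yaw 81.5 turn 0.04 shift x -0.0017 y -0.0059 z 0.1288 gap 0.263 t 41.5 q6 -1.38
bar in tool 13807 [-0.017 -0.109  0.021] [0.014 0.111 0.029] ((-1.2415847778320312, 0.7413558959960938), (219.5803985595703, 30.739425659179688), 89.96699523925781)
[ 0.01811647 -0.00141235  0.0246159 ]
3239 ((551.3033447265625, 71.31937408447266), (20.617034912109375, 152.65057373046875), 81.15619659423828)
3325 ((577.2924194335938, 218.72549438476562), (19.2862606048584, 153.47042846679688), 81.36376953125)
```

View pics/w12.png

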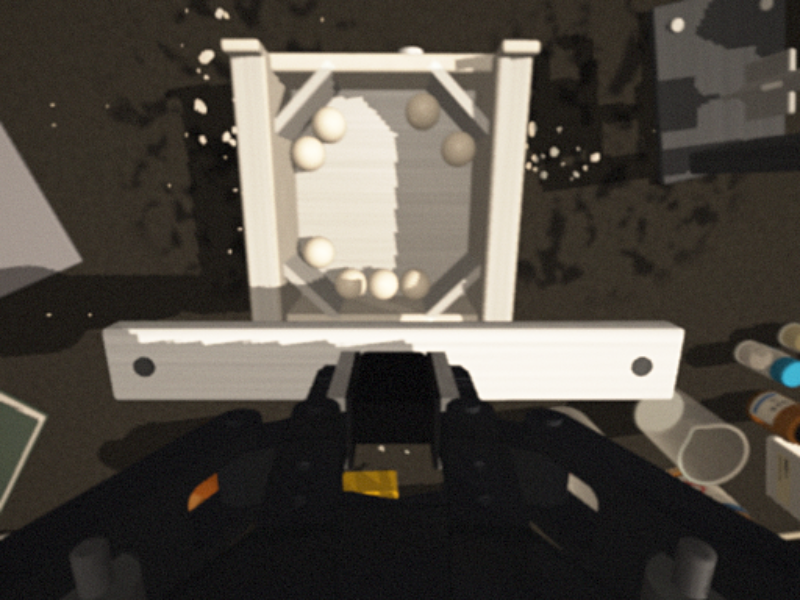

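The bar is held level and centred: tool offset (-1, 1) mm, yaw aligned with the bath. It is just above the far end of the walls at (400,360), and the eight beads are inside. I'll lower and release it.

```bash
python3 -m pendant '[[[0,-0.0059,0.03,0,0,0,0],[0,0,0.04,0,0,0,0],[0,0,0.03,0,0,0,0],[0,0,0.015,0,0,0,0],[0,0,0.008,0,0,0,0],[0,0,0.0045,0,0,0,0],[0,0,0,0,0,0,0],[0,0,0,0,0,0,0]]]'
python3 plan.py 0.6238 0.1363 81.2 0.1105
```

```text
t: 42.35
tcp_pos: [0.6223, 0.1323, 0.1151]
tool_rot: [0.077, 0.997, 0.0, 0.001]
force: [0.2, -0.4, -1.4]
finger_gap: 0.264
gripper_force: 88.7
tcp [0.6223 0.1323 0.1151] yaw 81.2 turn 0.0 shift x -0.0011 y 0.0052 z 0.0058 gap 0.264 t 42.35 q6 -1.38
```

```bash
python3 -m pendant '[[[0,0.005,0.003,0,0,0,0],[0,0,0.0025,0,0,0,0],[0,0,0.0008,0,0,0,0],[0,0,0,0,0,0,0],[0,0,0,0,0,0,0],[0,0,0,0,0,0,0.4],[0,0,0,0,0,0,0.4],[0,0,0,0,0,0,0.7],[0,0,0,0,0,0,1],[0,0,0,0,0,0,1],[0,0,0,0,0,0,1],[0,0,-0.03,0,0,0,1],[0,0,-0.05,0,0,0,1],[0,0,-0.05,0,0,0,1],[0,0,-0.05,0,0,0,1],[0,0,-0.05,0,0,0,1],[0,0,-0.05,0,0,0,1],[0,0,0,0,0,0,1]]]'
python3 - <<'E'
from bars import *
for b in bars(snap('top')): print(b)
m,p,Rm=st(); s=load('top');C=cloud(s); k=(C[...,2]>.115)&(C[...,2]<.14)&(abs(C[...,0]-.57)<.12)&(abs(C[...,1]-.14)<.09); print(k.sum(), C[k].mean(0) if k.any() else '')
E
python3 plan.py 0.4512 -0.218 11.7 0.361
```

```text
t: 44.15
tcp_pos: [0.6255, 0.1365, 0.3404]
tool_rot: [0.077, 0.997, 0.001, 0.007]
force: [0.6, -0.3, 1.3]
finger_gap: 1.005
gripper_force: 0.0
(array([ 0.49396536, -0.23517323]), np.float64(0.06395713884527465), np.float64(16.36241815713386), array([ 492., -236.]), array([224.,  36.]), array([23., 12.]))
(array([ 0.49187906, -0.28022928]), np.float64(0.06467825467067656), np.float64(10.99974123121796), array([ 490., -283.]), array([215.,  34.]), array([16., 20.]))
(array([ 0.50420331, -0.3409559 ]), np.float64(0.0640911001469493), np.float64(13.038750683116), array([ 503., -341.]), array([214.,  31.]), array([21., 15.]))
21 [0.62570213 0.13666815 0.12757223]
tcp [0.6238 0.1364 0.337 ] yaw 81.2 turn 10.11 shift x -0.3900 y -0.3011 z -0.0300 gap 0.998 t 44.2 q6 -1.38
```

The bar is placed: its handle top at (0.6257, 0.1367, 0.128) is as it should be. Now the second bar.

```bash
python3 plan.py 0.4936 -0.2360 16.1 0.041
```

```text
tcp [0.6238 0.1364 0.337 ] yaw 81.2 turn 9.47 shift x -0.4021 y -0.2855 z 0.3700 gap 0.998 t 44.2 q6 -1.38
```

```bash
python3 -m pendant '[[[0,0,0,0,0,0.947,1],[0,0,0,0,0,0.947,1],[0,0,0,0,0,0.947,1],[0,0,0,0,0,0.947,1],[0,0,0,0,0,0.947,1],[0,0,0,0,0,0.947,1],[0,0,0,0,0,0.947,1],[0,0,0,0,0,0.947,1],[0,0,0,0,0,0.947,1],[0,0,0,0,0,0.947,1],[-0.0447,-0.0317,0,0,0,0,1],[-0.0447,-0.0317,0,0,0,0,1],[-0.0447,-0.0317,0,0,0,0,1],[-0.0447,-0.0317,0,0,0,0,1],[-0.0447,-0.0317,0,0,0,0,1],[-0.0447,-0.0317,0,0,0,0,1],[-0.0447,-0.0317,0,0,0,0,1],[-0.0447,-0.0317,0,0,0,0,1],[-0.0447,-0.0317,0,0,0,0,1],[0,0,0,0,0,0,1]]]'
python3 -m pendant '[[[0,0,0,0,0,0,1],[0,0,0,0,0,0,1]]]'
python3 - <<'E'
from bars import *
for b in bars(snap('wrist')): print(b)
E
python3 plan.py 0.4936 -0.2360 16.1 0.041
```

```text
t: 46.2
tcp_pos: [0.4901, -0.2408, 0.3313]
tool_rot: [0.604, 0.797, -0.001, -0.001]
force: [0.7, 0.4, -0.4]
finger_gap: 0.998
gripper_force: 0.0
t: 46.4
tcp_pos: [0.4919, -0.2351, 0.332]
tool_rot: [0.601, 0.799, 0.0, -0.001]
force: [0.7, 0.5, -0.2]
finger_gap: 1.001
gripper_force: 0.0
(array([ 0.49353134, -0.23587515]), np.float64(0.06019701806500377), np.float64(16.076300891903507), array([ 494., -236.]), array([220.,  29.]), array([22., 13.]))
(array([ 0.49289832, -0.28265964]), np.float64(0.059713832398607836), np.float64(11.010209371015304), array([ 493., -283.]), array([220.,  30.]), array([23., 14.]))
(array([ 0.50450735, -0.34183691]), np.float64(0.06024190904648136), np.float64(12.957227494208738), array([ 505., -342.]), array([218.,  31.]), array([24., 15.]))
tcp [ 0.4921 -0.2348  0.3323] yaw 16.2 turn 0.01 shift x -0.0019 y 0.0014 z 0.3641 gap 1.000 t 46.45 q6 -0.93
```

```bash
python3 -m pendant '[[[-0.0015,0.0014,0.045,0,0,0,1],[0,0,0.05,0,0,0,1],[0,0,0.05,0,0,0,1],[0,0,0.05,0,0,0,1],[0,0,0.05,0,0,0,1],[0,0,0.05,0,0,0,1],[0,0,0.035,0,0,0,1],[0,0,0.02,0,0,0,1],[0,0,0.014,0,0,0,1],[0,0,0,0,0,0,1],[0,0,0,0,0,0,1]]]'
python3 -m pendant '[[[0,0,0,0,0,0,0],[0,0,0,0,0,0,0],[0,0,0,0,0,0,0],[0,0,0,0,0,0,0],[0,0,0,0,0,0,0],[0,0,0,0,0,0,0],[0,0,0,0,0,0,0],[0,0,0,0,0,0,0],[0,0,-0.015,0,0,0,0],[0,0,-0.04,0,0,0,0],[0,0,-0.05,0,0,0,0],[0,0,-0.05,0,0,0,0],[0,0,-0.045,0,0,0,0],[0,0,-0.02,0,0,0,0],[0,0,0,0,0,0,0],[0,0,0,0,0,0,0]]]' 90
python3 plan.py 0.5863 0.1421 81.2 0.1105
```

```text
t: 47.55
tcp_pos: [0.4942, -0.2367, 0.0423]
tool_rot: [0.601, 0.8, 0.0, 0.0]
force: [0.2, -0.0, 0.0]
finger_gap: 1.0
gripper_force: 0.0
t: 49.15
tcp_pos: [0.493, -0.2366, 0.2176]
tool_rot: [0.601, 0.799, 0.0, -0.0]
force: [0.0, 0.2, -2.3]
finger_gap: 0.263
gripper_force: 88.4
tcp [ 0.493  -0.2366  0.2176] yaw 16.1 turn -9.47 shift x -0.0428 y 0.4857 z 0.1339 gap 0.263 t 49.15 q6 -0.93
```

```bash
python3 -m pendant '[[[0,0,0,0,0,-0.947,0],[0,0,0,0,0,-0.947,0],[0,0,0,0,0,-0.947,0],[0,0,0,0,0,-0.947,0],[0,0,0,0,0,-0.947,0],[0,0,0,0,0,-0.947,0],[0,0,0,0,0,-0.947,0],[0,0,0,0,0,-0.947,0],[0,0,0,0,0,-0.947,0],[0,0,0,0,0,-0.947,0],[-0.0048,0.054,0,0,0,0,0],[-0.0048,0.054,0,0,0,0,0],[-0.0048,0.054,0,0,0,0,0],[-0.0048,0.054,0,0,0,0,0],[-0.0048,0.054,0,0,0,0,0],[-0.0048,0.054,0,0,0,0,0],[-0.0048,0.054,0,0,0,0,0],[-0.0048,0.054,0,0,0,0,0],[-0.0048,0.054,0,0,0,0,0],[0,0,0,0,0,0,0]]]'
python3 -m pendant '[[[0,0,0,0,0,0,0],[0,0,0,0,0,0,0],[0,0,0,0,0,0,0]]]'
python3 plan.py 0.5863 0.1421 81.2 0.1105
cat > held.py <<'E'
from h import *
m,p,Rm=st(); s=snap('wrist'); C=cloud(s)
T=(C-p)@Rm; k=(abs(T[...,2]-.025)<.006)&(s['pixels'].min(2)>120)&(abs(T[...,0])<.03)&(abs(T[...,1])<.13)
P=T[k]; print('bar in tool',k.sum(),P.min(0).round(3),P.max(0).round(3),cv2.minAreaRect((P[:,:2]*1000).astype(np.float32)),np.median(P[:,2]))
E
python3 held.py
```

```text
t: 51.15
tcp_pos: [0.5866, 0.147, 0.2154]
tool_rot: [0.074, 0.997, 0.001, -0.001]
force: [-0.5, -0.4, -1.2]
finger_gap: 0.262
gripper_force: 88.8
t: 51.45
tcp_pos: [0.5865, 0.1404, 0.217]
tool_rot: [0.078, 0.997, -0.0, -0.001]
force: [-0.9, -1.0, -2.0]
finger_gap: 0.267
gripper_force: 88.8
tcp [0.5865 0.1404 0.217 ] yaw 81.1 turn -0.01 shift x 0.0006 y 0.0020 z 0.1331 gap 0.267 t 51.45 q6 -1.37
bar in tool 13792 [-0.015 -0.109  0.021] [0.015 0.111 0.031] ((-0.1155080795288086, 1.0681686401367188), (30.382402420043945, 219.72845458984375), 0.07329624891281128) 0.026408165131013784
```

```bash
python3 -m pendant '[[[0,0.001,0.03,0,0,0,0],[0,0,0.04,0,0,0,0],[0,0,0.03,0,0,0,0],[0,0,0.015,0,0,0,0],[0,0,0.008,0,0,0,0],[0,0,0.004,0,0,0,0],[0,0,0,0,0,0,0],[0,0,0,0,0,0,0]]]'
python3 plan.py 0.5863 0.1421 81.2 0.1115
```

```text
t: 52.3
tcp_pos: [0.588, 0.1427, 0.1173]
tool_rot: [0.077, 0.997, 0.0, 0.001]
force: [-0.1, -0.0, -2.1]
finger_gap: 0.264
gripper_force: 88.8
tcp [0.588  0.1427 0.1173] yaw 81.2 turn 0.0 shift x 0.0020 y -0.0010 z 0.0072 gap 0.264 t 52.3 q6 -1.36
```

```bash
python3 -m pendant '[[[0.001,0,0.003,0,0,0,0],[0,0,0.003,0,0,0,0],[0,0,0.001,0,0,0,0],[0,0,0,0,0,0,0],[0,0,0,0,0,0,0],[0,0,0,0,0,0,0.4],[0,0,0,0,0,0,0.4],[0,0,0,0,0,0,0.7],[0,0,0,0,0,0,1],[0,0,0,0,0,0,1],[0,0,0,0,0,0,1],[0,0,-0.03,0,0,0,1],[0,0,-0.05,0,0,0,1],[0,0,-0.05,0,0,0,1],[0,0,-0.05,0,0,0,1],[0,0,-0.05,0,0,0,1],[0,0,-0.05,0,0,0,1],[0,0,0,0,0,0,1],[0,0,0,0,0,0,1]]]'
python3 - <<'E'
from bars import *
for b in bars(snap('top')): print(b)
s=load('top');C=cloud(s); k=((C[...,2]>.11)&(C[...,2]<.14)&(abs(C[...,0]-.57)<.12)&(abs(C[...,1]-.14)<.09)).astype(np.uint8); n,l,stt,c=cv2.connectedComponentsWithStats(k)
for i in range(1,n): print(stt[i,4],C[l==i].mean(0))
E
python3 plan.py 0.4929 -0.2827 11.0 0.041
```

```text
t: 54.2
tcp_pos: [0.5867, 0.1429, 0.3357]
tool_rot: [0.077, 0.997, 0.0, 0.001]
force: [0.6, -0.4, -0.6]
finger_gap: 1.002
gripper_force: 0.0
(array([ 0.49377542, -0.28163181]), np.float64(0.06546096132486845), np.float64(10.652673057811608), array([ 491., -282.]), array([214.,  35.]), array([24., 12.]))
(array([ 0.50492645, -0.34166049]), np.float64(0.062198941486026005), np.float64(12.517967136424149), array([ 507., -343.]), array([222.,  28.]), array([23., 12.]))
13 [0.58844395 0.14522293 0.12836617]
tcp [0.5859 0.1427 0.3341] yaw 81.2 turn 10.21 shift x -0.4998 y -0.2155 z 0.3664 gap 0.998 t 54.25 q6 -1.36
```

```bash
python3 -m pendant '[[[0,0,0,0,0,0.928,1],[0,0,0,0,0,0.928,1],[0,0,0,0,0,0.928,1],[0,0,0,0,0,0.928,1],[0,0,0,0,0,0.928,1],[0,0,0,0,0,0.928,1],[0,0,0,0,0,0.928,1],[0,0,0,0,0,0.928,1],[0,0,0,0,0,0.928,1],[0,0,0,0,0,0.928,1],[0,0,0,0,0,0.928,1],[-0.0555,-0.0239,0,0,0,0,1],[-0.0555,-0.0239,0,0,0,0,1],[-0.0555,-0.0239,0,0,0,0,1],[-0.0555,-0.0239,0,0,0,0,1],[-0.0555,-0.0239,0,0,0,0,1],[-0.0555,-0.0239,0,0,0,0,1],[-0.0555,-0.0239,0,0,0,0,1],[-0.0555,-0.0239,0,0,0,0,1],[-0.0555,-0.0239,0,0,0,0,1]]]'
python3 -m pendant '[[[0,0,0,0,0,0,1],[0,0,0,0,0,0,1],[0,0,0,0,0,0,1]]]'
python3 - <<'E'
from bars import *
for b in bars(snap('wrist')): print(b)
E
python3 plan.py 0.4929 -0.2827 11.0 0.041
```

```text
t: 56.25
tcp_pos: [0.4924, -0.2835, 0.3323]
tool_rot: [0.636, 0.772, 0.0, -0.002]
force: [0.7, 0.8, 0.3]
finger_gap: 1.0
gripper_force: 0.0
t: 56.55
tcp_pos: [0.4936, -0.2809, 0.3332]
tool_rot: [0.636, 0.772, 0.0, -0.002]
force: [-0.4, 0.6, 0.3]
finger_gap: 1.006
gripper_force: 0.0
(array([ 0.49351062, -0.28244647]), np.float64(0.06020399752752503), np.float64(10.756603731925571), array([ 493., -283.]), array([220.,  30.]), array([22., 12.]))
(array([ 0.5049202 , -0.34146152]), np.float64(0.059781392597163585), np.float64(12.925001609344566), array([ 505., -342.]), array([220.,  31.]), array([23., 13.]))
tcp [ 0.4939 -0.2806  0.3336] yaw 11.1 turn 0.02 shift x -0.0023 y -0.0017 z 0.3658 gap 0.999 t 56.6 q6 -0.91
```

```bash
python3 -m pendant '[[[-0.0015,-0.001,0.045,0,0,0,1],[0,0,0.05,0,0,0,1],[0,0,0.05,0,0,0,1],[0,0,0.05,0,0,0,1],[0,0,0.05,0,0,0,1],[0,0,0.05,0,0,0,1],[0,0,0.035,0,0,0,1],[0,0,0.02,0,0,0,1],[0,0,0.015,0,0,0,1],[0,0,0,0,0,0,1],[0,0,0,0,0,0,1]]]'
python3 -m pendant '[[[0,0,0,0,0,0,0],[0,0,0,0,0,0,0],[0,0,0,0,0,0,0],[0,0,0,0,0,0,0],[0,0,0,0,0,0,0],[0,0,0,0,0,0,0],[0,0,0,0,0,0,0],[0,0,0,0,0,0,0],[0,0,-0.015,0,0,0,0],[0,0,-0.04,0,0,0,0],[0,0,-0.05,0,0,0,0],[0,0,-0.05,0,0,0,0],[0,0,-0.045,0,0,0,0],[0,0,-0.02,0,0,0,0],[0,0,0,0,0,0,0],[0,0,0,0,0,0,0]]]' 90
python3 plan.py 0.5487 0.1479 81.2 0.1105
```

```text
t: 57.7
tcp_pos: [0.4941, -0.2833, 0.0431]
tool_rot: [0.635, 0.772, 0.0, 0.0]
force: [0.5, 0.2, -0.4]
finger_gap: 0.998
gripper_force: 0.0
t: 59.3
tcp_pos: [0.4929, -0.2832, 0.2183]
tool_rot: [0.636, 0.772, 0.0, -0.0]
force: [0.2, -0.6, -2.4]
finger_gap: 0.264
gripper_force: 88.4
tcp [ 0.4929 -0.2832  0.2183] yaw 11.0 turn -10.21 shift x 0.0135 y 0.5432 z 0.1348 gap 0.264 t 59.3 q6 -0.91
```

```bash
python3 -m pendant '[[[0,0,0,0,0,-0.928,0],[0,0,0,0,0,-0.928,0],[0,0,0,0,0,-0.928,0],[0,0,0,0,0,-0.928,0],[0,0,0,0,0,-0.928,0],[0,0,0,0,0,-0.928,0],[0,0,0,0,0,-0.928,0],[0,0,0,0,0,-0.928,0],[0,0,0,0,0,-0.928,0],[0,0,0,0,0,-0.928,0],[0,0,0,0,0,-0.928,0],[0.0015,0.0604,0,0,0,0,0],[0.0015,0.0604,0,0,0,0,0],[0.0015,0.0604,0,0,0,0,0],[0.0015,0.0604,0,0,0,0,0],[0.0015,0.0604,0,0,0,0,0],[0.0015,0.0604,0,0,0,0,0],[0.0015,0.0604,0,0,0,0,0],[0.0015,0.0604,0,0,0,0,0],[0.0015,0.0604,0,0,0,0,0]]]'
python3 -m pendant '[[[0,0,0,0,0,0,0],[0,0,0,0,0,0,0],[0,0,0,0,0,0,0],[0,0,0,0,0,0,0]]]'
python3 held.py; python3 plan.py 0.5487 0.1479 81.2 0.1125
```

```text
t: 61.3
tcp_pos: [0.5478, 0.1496, 0.2163]
tool_rot: [0.077, 0.997, -0.0, -0.002]
force: [1.0, -1.2, -1.0]
finger_gap: 0.262
gripper_force: 88.6
t: 61.7
tcp_pos: [0.5488, 0.1463, 0.2178]
tool_rot: [0.078, 0.997, -0.0, -0.001]
force: [-0.5, 0.0, -1.1]
finger_gap: 0.265
gripper_force: 88.9
bar in tool 13609 [-0.015 -0.109  0.021] [0.015 0.11  0.031] ((0.06917667388916016, 0.6787261962890625), (30.314077377319336, 219.42935180664062), 0.052783772349357605) 0.027214407056849958
tcp [0.549  0.1462 0.2181] yaw 81.1 turn -0.02 shift x 0.0007 y 0.0020 z 0.1320 gap 0.260 t 61.75 q6 -1.35
```

```bash
python3 -m pendant '[[[0.0007,0.001,0.03,0,0,0,0],[0,0,0.04,0,0,0,0],[0,0,0.03,0,0,0,0],[0,0,0.015,0,0,0,0],[0,0,0.008,0,0,0,0],[0,0,0.004,0,0,0,0],[0,0,0,0,0,0,0],[0,0,0,0,0,0,0]]]'
python3 plan.py 0.5487 0.1479 81.2 0.1125
```

```text
t: 62.55
tcp_pos: [0.5495, 0.1486, 0.118]
tool_rot: [0.077, 0.997, 0.0, 0.001]
force: [0.7, 0.5, -1.6]
finger_gap: 0.259
gripper_force: 88.9
tcp [0.5495 0.1486 0.118 ] yaw 81.2 turn 0.0 shift x 0.0009 y -0.0010 z 0.0068 gap 0.259 t 62.55 q6 -1.35
```

```bash
python3 -m pendant '[[[0.0005,0,0.003,0,0,0,0],[0,0,0.003,0,0,0,0],[0,0,0.0008,0,0,0,0],[0,0,0,0,0,0,0],[0,0,0,0,0,0,0],[0,0,0,0,0,0,0.4],[0,0,0,0,0,0,0.4],[0,0,0,0,0,0,0.7],[0,0,0,0,0,0,1],[0,0,0,0,0,0,1],[0,0,0,0,0,0,1],[0,0,-0.03,0,0,0,1],[0,0,-0.05,0,0,0,1],[0,0,-0.05,0,0,0,1],[0,0,-0.05,0,0,0,1],[0,0,-0.05,0,0,0,1],[0,0,-0.05,0,0,0,1],[0,0,0,0,0,0,1],[0,0,0,0,0,0,1]]]'
python3 - <<'E'
from bars import *
for b in bars(snap('top')): print(b)
s=load('top');C=cloud(s); k=((C[...,2]>.11)&(C[...,2]<.14)&(abs(C[...,0]-.57)<.12)&(abs(C[...,1]-.14)<.09)).astype(np.uint8); n,l,stt,c=cv2.connectedComponentsWithStats(k)
for i in range(1,n): print(stt[i,4],C[l==i].mean(0))
E
python3 plan.py 0.5048 -0.3416 12.9 0.041
```

```text
t: 64.45
tcp_pos: [0.5485, 0.1487, 0.3364]
tool_rot: [0.077, 0.997, 0.0, 0.001]
force: [-0.7, 0.2, -0.7]
finger_gap: 0.997
gripper_force: 0.0
(array([ 0.50472879, -0.34051291]), np.float64(0.065380136964303), np.float64(13.644427111398045), array([ 511., -337.]), array([207.,  34.]), array([23., 13.]))
2 [0.54500715 0.15025043 0.12892652]
tcp [0.5477 0.1486 0.3349] yaw 81.2 turn 9.94 shift x -0.5853 y -0.1890 z 0.3674 gap 1.001 t 64.5 q6 -1.35
```

```bash
python3 -m pendant '[[[0,0,0,0,0,0.994,1],[0,0,0,0,0,0.994,1],[0,0,0,0,0,0.994,1],[0,0,0,0,0,0.994,1],[0,0,0,0,0,0.994,1],[0,0,0,0,0,0.994,1],[0,0,0,0,0,0.994,1],[0,0,0,0,0,0.994,1],[0,0,0,0,0,0.994,1],[0,0,0,0,0,0.994,1],[-0.0585,-0.0189,0,0,0,0,1],[-0.0585,-0.0189,0,0,0,0,1],[-0.0585,-0.0189,0,0,0,0,1],[-0.0585,-0.0189,0,0,0,0,1],[-0.0585,-0.0189,0,0,0,0,1],[-0.0585,-0.0189,0,0,0,0,1],[-0.0585,-0.0189,0,0,0,0,1],[-0.0585,-0.0189,0,0,0,0,1],[-0.0585,-0.0189,0,0,0,0,1],[-0.0585,-0.0189,0,0,0,0,1]]]'
python3 -m pendant '[[[0,0,0,0,0,0,1],[0,0,0,0,0,0,1],[0,0,0,0,0,0,1]]]'
python3 - <<'E'
from bars import *
for b in bars(snap('wrist')): print(b)
E
python3 plan.py 0.5048 -0.3416 12.9 0.041
```

```text
t: 66.5
tcp_pos: [0.5038, -0.3425, 0.3328]
tool_rot: [0.624, 0.782, 0.0, -0.003]
force: [0.9, -0.4, -0.0]
finger_gap: 1.004
gripper_force: 0.0
t: 66.8
tcp_pos: [0.5047, -0.3397, 0.3338]
tool_rot: [0.623, 0.782, 0.0, -0.002]
force: [0.7, -0.0, -0.3]
finger_gap: 1.001
gripper_force: 0.0
(array([ 0.50481027, -0.34212271]), np.float64(0.05952250653988839), np.float64(12.865219155333117), array([ 505., -342.]), array([220.,  30.]), array([22., 14.]))
tcp [ 0.505  -0.3395  0.3344] yaw 12.9 turn 0.01 shift x -0.0025 y -0.0008 z 0.3667 gap 0.997 t 66.85 q6 -1.00
```

```bash
python3 -m pendant '[[[-0.002,-0.0005,0.045,0,0,0,1],[0,0,0.05,0,0,0,1],[0,0,0.05,0,0,0,1],[0,0,0.05,0,0,0,1],[0,0,0.05,0,0,0,1],[0,0,0.05,0,0,0,1],[0,0,0.035,0,0,0,1],[0,0,0.02,0,0,0,1],[0,0,0.016,0,0,0,1],[0,0,0,0,0,0,1],[0,0,0,0,0,0,1]]]'
python3 -m pendant '[[[0,0,0,0,0,0,0],[0,0,0,0,0,0,0],[0,0,0,0,0,0,0],[0,0,0,0,0,0,0],[0,0,0,0,0,0,0],[0,0,0,0,0,0,0],[0,0,0,0,0,0,0],[0,0,0,0,0,0,0],[0,0,-0.015,0,0,0,0],[0,0,-0.04,0,0,0,0],[0,0,-0.05,0,0,0,0],[0,0,-0.05,0,0,0,0],[0,0,-0.045,0,0,0,0],[0,0,-0.02,0,0,0,0],[0,0,0,0,0,0,0],[0,0,0,0,0,0,0]]]' 90
python3 plan.py 0.5112 0.1537 81.2 0.1125
```

```text
t: 67.95
tcp_pos: [0.5058, -0.3425, 0.0434]
tool_rot: [0.623, 0.782, -0.0, 0.0]
force: [0.1, 0.4, -0.4]
finger_gap: 0.996
gripper_force: 0.0
t: 69.55
tcp_pos: [0.5046, -0.3423, 0.2183]
tool_rot: [0.623, 0.782, 0.0, -0.001]
force: [-0.1, 0.5, -1.1]
finger_gap: 0.262
gripper_force: 88.4
tcp [ 0.5046 -0.3423  0.2183] yaw 12.9 turn -9.94 shift x 0.0867 y 0.6140 z 0.1323 gap 0.262 t 69.55 q6 -1.00
```

```bash
python3 -m pendant '[[[0,0,0,0,0,-0.994,0],[0,0,0,0,0,-0.994,0],[0,0,0,0,0,-0.994,0],[0,0,0,0,0,-0.994,0],[0,0,0,0,0,-0.994,0],[0,0,0,0,0,-0.994,0],[0,0,0,0,0,-0.994,0],[0,0,0,0,0,-0.994,0],[0,0,0,0,0,-0.994,0],[0,0,0,0,0,-0.994,0],[0.0087,0.0614,0,0,0,0,0],[0.0087,0.0614,0,0,0,0,0],[0.0087,0.0614,0,0,0,0,0],[0.0087,0.0614,0,0,0,0,0],[0.0087,0.0614,0,0,0,0,0],[0.0087,0.0614,0,0,0,0,0],[0.0087,0.0614,0,0,0,0,0],[0.0087,0.0614,0,0,0,0,0],[0.0087,0.0614,0,0,0,0,0],[0.0087,0.0614,0,0,0,0,0]]]'
python3 -m pendant '[[[0,0,0,0,0,0,0],[0,0,0,0,0,0,0],[0,0,0,0,0,0,0],[0,0,0,0,0,0,0]]]'
python3 held.py; python3 plan.py 0.5112 0.1537 81.2 0.1125
```

```text
t: 71.55
tcp_pos: [0.5098, 0.155, 0.2167]
tool_rot: [0.077, 0.997, -0.0, -0.002]
force: [1.7, 0.5, -0.9]
finger_gap: 0.259
gripper_force: 88.6
t: 71.95
tcp_pos: [0.5112, 0.1517, 0.218]
tool_rot: [0.078, 0.997, -0.0, -0.001]
force: [-0.4, -0.6, -1.5]
finger_gap: 0.266
gripper_force: 88.9
bar in tool 13589 [-0.015 -0.109  0.021] [0.015 0.111 0.031] ((0.12428760528564453, 0.7024383544921875), (30.13430404663086, 219.63311767578125), 0.011033449321985245) 0.027381660178886217
tcp [0.5114 0.1516 0.2183] yaw 81.1 turn -0.02 shift x 0.0007 y 0.0025 z 0.1323 gap 0.261 t 72.0 q6 -1.34
```

```bash
python3 -m pendant '[[[0.0015,0.0012,0.03,0,0,0,0],[0,0,0.04,0,0,0,0],[0,0,0.03,0,0,0,0],[0,0,0.015,0,0,0,0],[0,0,0.008,0,0,0,0],[0,0,0.004,0,0,0,0],[0,0,0,0,0,0,0],[0,0,0,0,0,0,0]]]'
python3 plan.py 0.5112 0.1537 81.2 0.1125
```

```text
t: 72.8
tcp_pos: [0.5111, 0.1543, 0.118]
tool_rot: [0.077, 0.997, 0.0, 0.001]
force: [0.7, 0.9, -1.2]
finger_gap: 0.261
gripper_force: 88.9
tcp [0.5111 0.1543 0.118 ] yaw 81.2 turn 0.0 shift x -0.0002 y -0.0008 z 0.0069 gap 0.261 t 72.8 q6 -1.33
```

```bash
python3 -m pendant '[[[0,0,0.003,0,0,0,0],[0,0,0.003,0,0,0,0],[0,0,0.0008,0,0,0,0],[0,0,0,0,0,0,0],[0,0,0,0,0,0,0],[0,0,0,0,0,0,0.4],[0,0,0,0,0,0,0.4],[0,0,0,0,0,0,0.7],[0,0,0,0,0,0,1],[0,0,0,0,0,0,1],[0,0,0,0,0,0,1],[0,0,-0.03,0,0,0,1],[0,0,-0.05,0,0,0,1],[0,0,-0.05,0,0,0,1],[0,0,-0.05,0,0,0,1],[0,0,-0.05,0,0,0,1],[0,0,-0.05,0,0,0,1],[0,0,-0.05,0,0,0,1],[0.04,0,0,0,0,0,1],[0,0,0,0,0,0,1]]]'
python3 - <<'E'
from h import *
s=snap('wrist'); C=cloud(s); Z=C[...,2]; k0=(C[...,0]>.4)&(C[...,0]<.75)&(C[...,1]>-.02)&(C[...,1]<.3)
a=np.radians(-8.8); B=np.array([[np.cos(a),np.sin(a)],[-np.sin(a),np.cos(a)]]); L=(C[...,:2]-[.5675,.145])@B.T*1000
n,l,stt,c=cv2.connectedComponentsWithStats((k0&(Z>.118)&(Z<.135)).astype(np.uint8))
for i in range(1,n):
    if stt[i,4]>20:
        h=L[l==i].mean(0); j=k0&(abs(L[...,0]-h[0])<13)&(abs(L[...,1]-h[1])<108)&(Z>.07)&(Z<.1); P=np.c_[L[j]/1000,np.ones(j.sum())]
        print('handle',h.round(1),Z[l==i].max().round(4),'plate z',np.median(Z[j]).round(4),'slopes',np.linalg.lstsq(P,Z[j],rcond=None)[0].round(3))
cv2.imwrite('pics/w14.png',cv2.resize(s['pixels'][:,:,::-1],(800,600)))
E
```

```text
t: 74.8
tcp_pos: [0.4758, 0.1597, 0.377]
tool_rot: [0.076, 0.997, 0.0, -0.0]
force: [0.4, 0.1, -0.7]
finger_gap: 1.0
gripper_force: 0.0
handle [-58.    2.4] 0.1316 plate z 0.0862 slopes [0.002 0.001 0.086]
handle [-20.4   2.2] 0.1304 plate z 0.0863 slopes [0.073 0.002 0.088]
handle [17.6  2.1] 0.1307 plate z 0.0862 slopes [0.099 0.001 0.084]
handle [55.4  2.1] 0.13 plate z 0.0863 slopes [0.098 0.002 0.081]
```

View pics/w14.png

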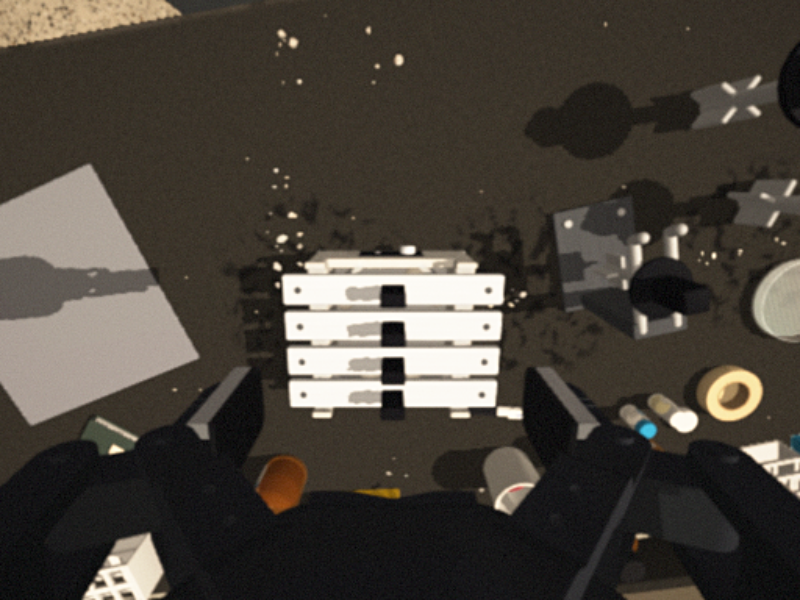

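All four bars lie side by side (290-500, 275-408) with their plate tops at 0.086 and none on top of another. The stirrer hangs on the fork at (660,285).

```bash
python3 -m pendant '[[[0,0,0,0,0,0,1],[0,0,0,0,0,0,1],[0,0,0,0,0,0,1],[0,0,0,0,0,0,1]]]'; python3 -c "
from station import job; print(job.sign_off())"
```

```text
t: 75.25
tcp_pos: [0.4791, 0.1591, 0.3751]
tool_rot: [0.077, 0.997, -0.0, -0.001]
force: [-0.9, -0.2, -0.8]
finger_gap: 0.998
gripper_force: 0.0
the job is handed in; nothing more can be done
None
```

I stirred the beads for seven turns (they all stayed in), hung the stirrer back on its fork, laid all four bars flat across the bath, and handed the job in at 75 s; sign-off returned no verdict.

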